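# Take the braai lamp off its bayonet mount and put it on charge

### The job

Push the mount's red release button right down (it stays down), turn the braai lamp a quarter turn or a little less anticlockwise, seen from above, until you feel it come up against its stop, then lift it off the mount. Set it down gently, upright and seated in the round white charging cradle. Feel your way and never force the button, the mount or the cradle, and leave the mug, jar, grill brush and lighter where they are.

Things in the scene. Friction and masses are not known exactly. Their poses are not given: they have to be found in the camera images.
- lamp: Round lamp, 0.2-0.4 kg, 80 mm tall. Origin: centre of its underside, z up. Steel spigot 34 mm across, z 0-22, with lugs along +x and -x to 27 mm from the axis (12 wide, z 0-7); grey and yellow disc 84 across, z 22-44; grip bar on top. Starts locked in the mount, loosely resting, origin 10 mm above the mount's, axes parallel to it within 1 deg. Anticlockwise from above loosens it.
- lamp_grip (a point): Centre of the lamp's black grip bar, 62 mm above the lamp's origin: bar 64 mm long along the lamp's x, 24 mm wide along its y with flat sides to pinch, 36 mm tall (standing on the disc).
- lamp_tooth (a point): Black tooth on the rim of the lamp's disc, on its -x side: 10 mm wide, reaching 55 mm from the axis, z 22 to 32 of the lamp. A fixed steel post (clockwise) and the red pawl (anticlockwise) hold it at the start, 1.5 mm free each way.
- mount: Fixed mount: dark plate 175 by 110 mm (x -115 to +60), 10 thick, bearing a steel socket 88 mm across, 26 high. Origin: on the socket's axis at shelf level, z up; button on its -x side. A keyhole cap with 2 mm side play round the spigot holds the lugs down. More than 30 N between lamp and mount damages it: pulling while locked, wrenching at stop or pawl, or side load. The wrist force shows it.
- socket (a point): Middle of the socket floor, on the mount's axis, 10 mm up. The slots that free the lugs are hidden under the lamp and fitted differently on each mount: the turn needed is anywhere in 0.95 to 1.5 rad. The lugs stand in the slots where a stiff sprung stop (14 N m per rad) is first felt, with 0.05 rad of room for lifting; ease off it first. The lugs are clear once the lamp has risen 20 mm.
- release (a joint): Travel of the red release button, m: 0 up (locked) to 0.010 fully down. It slides straight down against a steady 5 N of friction and stays where left; hard stop at the bottom. Its pawl blocks the lamp's tooth until it is at least 8.5 mm down. More than 30 N on it damages it.
- release_top (a point): Centre of the top of the red button, 26 mm across; 50 mm above the shelf when up, 40 mm when fully down (moves with it); its cushioned cap gives a further 1 mm per 4 N and springs back; 90 mm from the mount's axis on its -x side.
- cradle: White charging cradle fixed to the shelf: sprung collar 96 mm across, rim 28 mm up (gives 1 mm per 4 N, at most 4 mm), opening 66 across; small box with green light on its +x side. Origin: centre of underside at shelf level, z up. Seated, the lamp's disc lies on the rim, the lamp's origin 5 mm above the cradle's; any heading. More than 30 N between lamp and cradle damages it.
- mug: Grey enamel mug, 82 mm across, 80 mm tall, handle at +y; origin under its centre. Leave alone.
- jar: Glass jar with steel twist cap, 66 mm across, 100 mm tall; origin under its centre. Leave alone.
- brush: Grill brush with wooden handle, 290 mm long along x, 40 mm tall, bristles towards +x; origin on the shelf near its middle. Leave alone.
- lighter: Blue gas lighter with a clear cover over its red button, 225 mm long along x, 29 mm tall, 26 mm wide; origin on the shelf near its middle. Leave alone.

How it is judged (in metres and radians):
On the way, in this order (a step that is already met when the one before it is completed fails the run):
1. the release button is pushed down (at least 8.5 mm) (value of joint release above 0.0085 m), for 0.1 s.
2. the lamp is turned by more than 0.8 rad while still in the socket (angle between the x axis of lamp and the x axis of mount, either way round above 0.8 rad and z of lamp in the frame of mount below 0.016 m), for 0.1 s.
3. the lamp is lifted off the mount (z of lamp in the frame of mount above 0.045 m), for 0.1 s.
At the end, for the whole second after the job is handed in: The lamp rests in the charging cradle: within 9 mm of its centre, origin 0 to 8 mm above the cradle's, within 0.07 rad of upright, at rest and released; the release button is still down (8.5 mm or more) (horizontal distance between lamp and cradle below 0.009 m and z of lamp in the frame of cradle between 0 and 0.008 m and angle between lamp's own z axis and vertical below 0.07 rad and linear speed of lamp below 0.02 m/s and value of joint release above 0.0085 m); the robot touches nothing.
It fails at once if more than 30 N on the release button (contact force between release and anything else above 30 N).
It fails at once if more than 30 N between lamp and mount (contact force between lamp and mount above 30 N).
It fails at once if more than 30 N between lamp and cradle (contact force between lamp and cradle above 30 N).
It fails at once if the mug, jar, brush or lighter is moved by more than 15 mm (distance of any of mug, jar, brush, lighter from where it was at the start of the episode above 0.015 m).
It also fails if it takes over 72 s, if anything falls off the work surface, if the arm or the gripper's body presses on something with over 40 N, if the wrist force passes 120 N, or if a joint passes its speed limit or range.

### The arm

A 7-joint arm with a two-finger parallel gripper is mounted at the origin on the work surface. World frame = base frame: x ahead of the robot, y to its left, z up, the work surface at z = 0. Lengths are in m, angles in degrees, forces in N, time in s.
With the tool pointing down it reaches from about 0.425 to 0.875 m from the base axis. Payload 4.7 kg.
Tool frame: the origin (TCP) lies on the centre line of the jaws, within the pads' length; the fingertips stand 8 mm ahead of it and the grasp point (between the pads) lies 11 mm behind it; z points along the fingers, y is the direction in which the jaws open and shut (so a half turn about z gives the same grasp; the last joint's range is limited). The gripper opens to 87 mm and grips with 3 to 60 N. Pads are 19 mm wide; open, the fingers measure 117 mm over their backs; the gripper's body (75 mm by 190 mm) begins 51 mm behind the grasp point.
Start: joints at [-66.343, 18.392, -4.016, 83.108, 1.295, 78.541, -3.26], TCP at [0.252, 0.599, 0.231] pointing down, gripper open.
Joint ranges: [-163.93, 163.93], [-17.29, 119.83], [-79.2, 71.16], [3.27, 140.29], [-89.18, 269.18], [5.43, 117.66], [-154.24, 154.24]. Speed limits (degrees/s): [147.25, 147.25, 180, 180, 180, 180, 180].

### API

Orientations are given as [roll, pitch, yaw] about the fixed x, y, z axes, in that order (R = Rz(yaw) Ry(pitch) Rx(roll)).
In Python, from cell import status, vision, workorder gives the robot as it stands.
- The arm moves only by the tool step_arm, never from a script. Its argument "series" is a list of rows, each an object of numbers: "ax", "ay", "az": the turn, a rotation vector about the world's x, y, z in degrees; "x", "y", "z": the shift along the world's x, y, z in m; "claw": the opening in per cent of the stroke, from 0 (shut) to 100 (fully open). In form: [{"ax": .., "ay": .., "az": .., "x": .., "y": .., "z": .., "claw": ..}, ...]. A call has 1 to 12 rows; each row is the pose to reach, as a shift and turn from the pose commanded when the call began; what a row does not reach only later rows make up. A row lasts 1/10 s, in which the tool goes at most 50 mm and 8.59 degrees, less where a joint would pass 70% of its speed; a pose out of reach is approached as far as the arm can. A call with a gripper value outside its range is refused whole. The fingers move at their own pace and stop on an object; "squeeze" is the grip in N (left out, the last holds). Time passes only in rows, so rows that repeat a pose let the fingers close. It gives the time, the measured TCP pose, the force and the opening at its end, in the units of the state.
- status.get_obs(): the state, without advancing time (a new reading comes with each control period).
- vision.read_camera(name): name is "scene" or "side" or "wrist"; returns the picture (480x640x3 uint8, red, green, blue); there is no depth.
- vision.camera_params(name): a dict with "fovy" (degrees; the focal length in pixels is half the picture's height over the tangent of half this angle, whatever the lens; pixels are square), "cx", "cy" (the principal point, pixels), "dist" ([k1, k2, p1, p2, k3] as OpenCV has them; the pictures are not rectified), "eye" and "orientation" of the camera in the world; the wrist camera has in their place "tool_from_camera" (4x4, takes a point from camera to tool coordinates, whose origin is the TCP and whose axes are the flange's). Camera axes: x right, y down, z forward; pixel columns grow to the right and rows downward; lengths in m; the calibration is good to about 2 mm. A picture is of the moment at which its call begins: read the wrist's pose just before it. camera_params takes no time and is no camera call.
- workorder.sign_off(): hands the job in, once; it reports no verdict.
The state is a dict: "time_s": time; "qpos": joint angles; "joint_velocities": joint speeds; "effort": joint torques, N m; "tool_pos": TCP position; "tool_rot": TCP orientation; "force": force on the tool from outside, world axes, zero at the start; "wrist_torque": the same for the moment, N m; "grip_width": finger opening in m.
Only numpy, scipy, OpenCV 4.12 (cv2) and the standard library are available. Lean on these libraries where they do the work, as an engineer would, in place of code of your own. Each camera call takes 0.05 s, during which the arm holds its last target.

## Working session

There is one attempt and no reset: what is moved stays moved. The work goes in short steps, Python scripts to look and compute and a tool call to move; the robot and the scene stay as the last step left them, time stands still between calls to the robot, and variables do not carry over. Pictures are saved under pics/ and viewed, and the job is handed in when it is done.

Besides the shell and the picture viewer there is one more tool, called after "Request:" as name(argument=value, ...) on one line, values as JSON. step_arm: Moves the arm, as the interface text tells. Its arguments: {"type":"object","properties":{"series":{"type":"array"},"squeeze":{"type":"number"}},"required":["series"]}

```bash
mkdir -p pics; ls; python3 - <<'E'
from cell import status, vision, workorder
import cv2,json
o=status.get_obs();print(o)
for n in ["scene","side","wrist"]:
    print(n,vision.camera_params(n))
    im=vision.read_camera(n);cv2.imwrite(f"pics/{n}0.png",im[:,:,::-1])
E
```

```text
pics
{'time_s': 0.0, 'qpos': array([-66.34338918,  18.43925385,  -4.01785993,  83.17558383,
         1.2949608 ,  78.53990938,  -3.25753292]), 'joint_velocities': array([-0.01038098,  0.07417203,  0.00317452,  0.02869892,  0.0437508 ,
        0.06248177, -0.0900778 ]), 'effort': array([ 8.25380466e-04, -4.91289139e+01, -4.03392361e-01, -3.12528312e+01,
       -6.38298341e-02,  4.39305918e-02,  1.84798878e-04]), 'tool_pos': array([0.25220781, 0.59848937, 0.22945363]), 'tool_rot': array([-1.79890504e+02,  4.96683612e-03,  1.57157828e+02]), 'force': array([-1.01199929, -0.5683942 , -0.01680523]), 'wrist_torque': array([ 0.04134781, -0.00211936,  0.035942  ]), 'grip_width': 0.0870710644029653}
scene {'fovy': 51.53190322052895, 'cx': 317.24675768411845, 'cy': 243.568643975232, 'dist': array([0.0429303, 0.       , 0.       , 0.       , 0.       ]), 'eye': array([0.92807806, 0.76562108, 0.54620998]), 'orientation': array([-122.64474903,    0.75742292,  152.83800784])}
side {'fovy': 44.03884914298628, 'cx': 333.312260153174, 'cy': 238.77041676608408, 'dist': array([-0.14043862,  0.        ,  0.        ,  0.        ,  0.        ]), 'eye': array([ 0.47829517, -0.7330491 ,  0.97636343]), 'orientation': array([-136.74693322,    1.0380669 ,   -8.1591502 ])}
wrist {'fovy': 71.87512089280737, 'cx': 322.9663675819702, 'cy': 239.47607715402415, 'dist': array([-0.02511049,  0.        ,  0.        ,  0.        ,  0.        ]), 'tool_from_camera': array([[-3.76759213e-04, -9.59170824e-01, -2.82827136e-01,
         7.80012990e-02],
       [ 9.99999890e-01, -4.40807124e-04,  1.62820871e-04,
        -5.67773164e-04],
       [-2.80845246e-04, -2.82827044e-01,  9.59170884e-01,
        -1.53952061e-01],
       [ 0.00000000e+00,  0.00000000e+00,  0.00000000e+00,
         1.00000000e+00]])}
```

View pics/scene0.png

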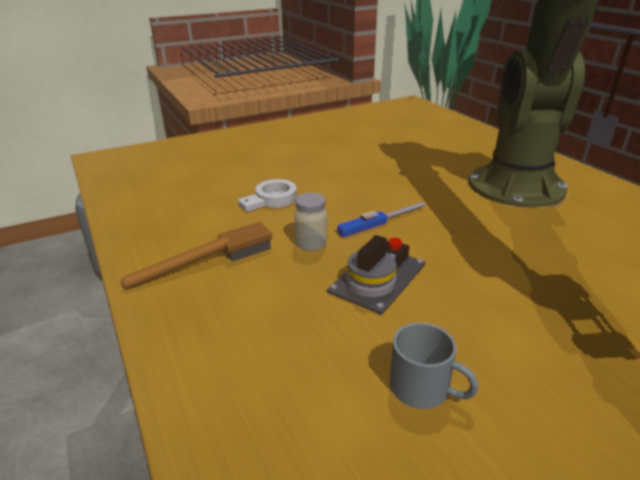

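View pics/side0.png

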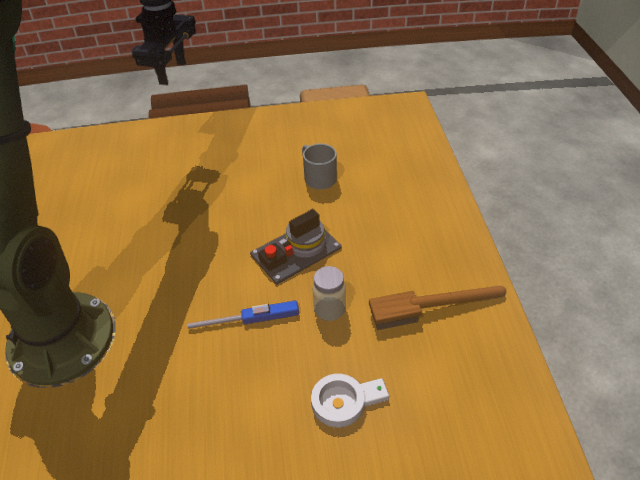

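View pics/wrist0.png

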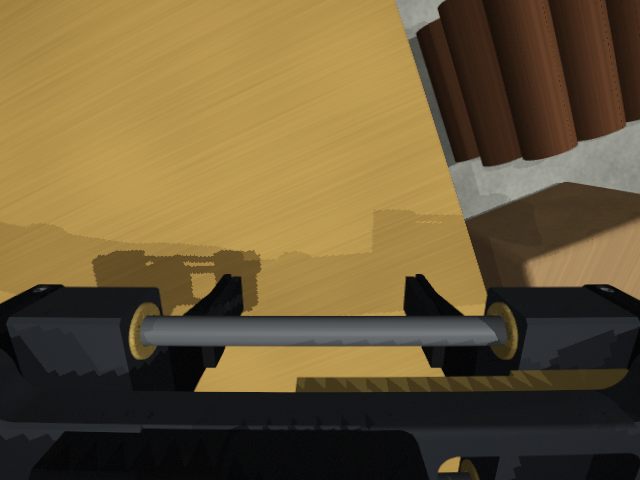

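The side view shows the button near (271,252), the lamp near (305,238), the cradle near (338,400), and the jar between them at (329,293). I'll zoom in for measurements.

```bash
cat > h.py <<'E'
import numpy as np, cv2
from scipy.spatial.transform import Rotation as R
from cell import status, vision
def cam(n,obs=None):
    p=vision.camera_params(n); f=240/np.tan(np.radians(p['fovy']/2))
    K=np.array([[f,0,p['cx']],[0,f,p['cy']],[0,0,1]])
    if n=='wrist':
        o=obs or status.get_obs()
        T=np.eye(4);T[:3,:3]=R.from_euler('xyz',o['tool_rot'],degrees=True).as_matrix();T[:3,3]=o['tool_pos']
        T=T@p['tool_from_camera']; return K,p['dist'],T[:3,:3],T[:3,3]
    return K,p['dist'],R.from_euler('xyz',p['orientation'],degrees=True).as_matrix(),p['eye']
def ray(c,uv):
    K,d,Rm,e=c
    n=cv2.undistortPoints(np.array([[uv]],float),K,d)[0,0]
    v=Rm@np.array([n[0],n[1],1]);return e,v/np.linalg.norm(v)
def onz(c,uv,z):
    e,v=ray(c,uv);return e+v*(z-e[2])/v[2]
def proj(c,P):
    K,d,Rm,e=c
    return cv2.projectPoints((np.atleast_2d(P)-e)@Rm,np.zeros(3),np.zeros(3),K,d)[0][:,0]
def tri(rs):
    A=0;b=0
    for e,v in rs:
        M=np.eye(3)-np.outer(v,v);A=A+M;b=b+M@e
    return np.linalg.solve(A,b)
E
python3 - <<'E'
import cv2
a=cv2.imread('pics/side0.png')
cv2.imwrite('pics/side0_m.png',cv2.resize(a[195:295,235:360],None,fx=6,fy=6,interpolation=cv2.INTER_CUBIC))
cv2.imwrite('pics/side0_c.png',cv2.resize(a[360:440,290:400],None,fx=6,fy=6,interpolation=cv2.INTER_CUBIC))
a=cv2.imread('pics/scene0.png')
cv2.imwrite('pics/scene0_m.png',cv2.resize(a[220:320,320:440],None,fx=6,fy=6,interpolation=cv2.INTER_CUBIC))
E
```

```text
(no output)
```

View pics/side0_m.png

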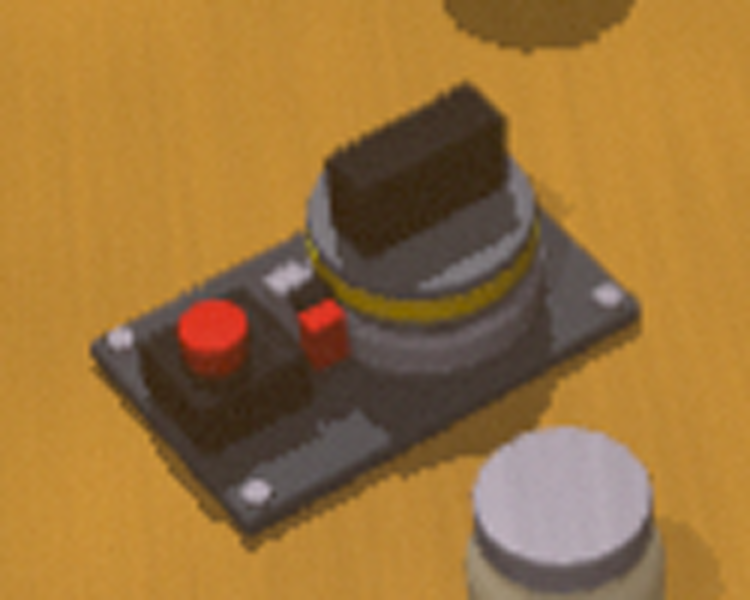

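View pics/side0_c.png

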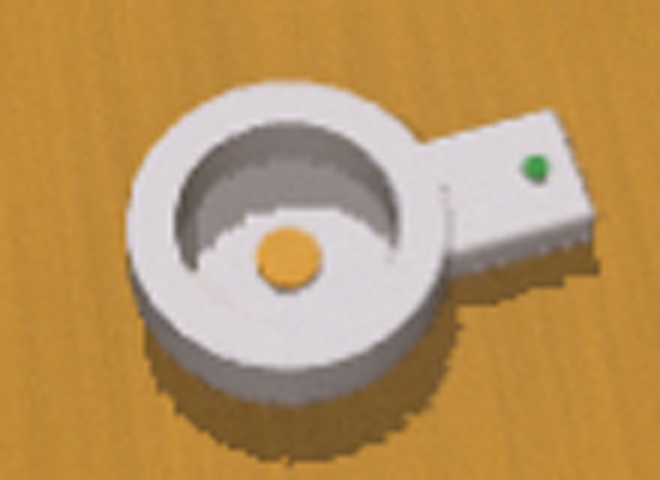

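View pics/scene0_m.png

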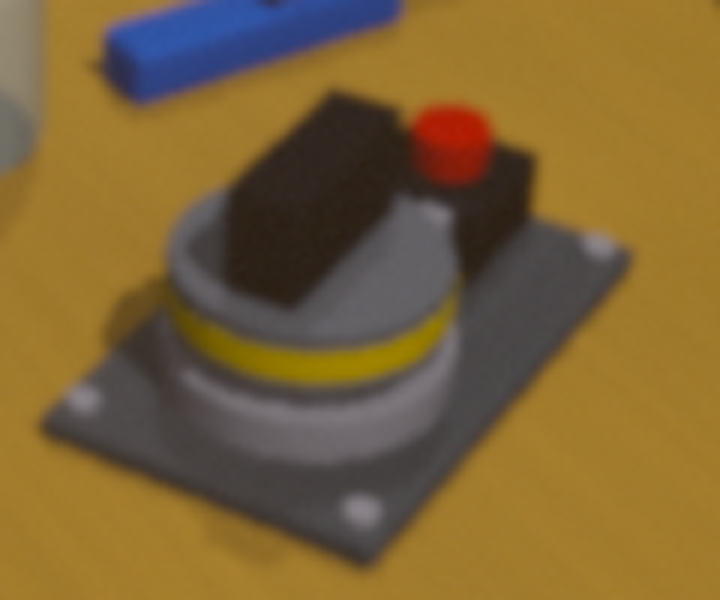

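```bash
python3 - <<'E'
from h import *
s=cam('side');c=cam('scene')
S=lambda x,y,z:onz(s,(235+(x+.5)/6-.5,195+(y+.5)/6-.5),z)
C=lambda x,y,z:onz(c,(320+(x+.5)/6-.5,220+(y+.5)/6-.5),z)
D=lambda x,y,z:onz(s,(290+(x+.5)/6-.5,360+(y+.5)/6-.5),z)
np.set_printoptions(precision=4,suppress=True)
print('btn',S(213,326,.05),C(453,122,.05))
for n,p in dict(A=(120,338),B=(257,491),Cc=(608,293)).items(): print('screw',n,S(*p,.011))
for p in [(85,400),(362,510),(600,243)]: print('screw scene',C(*p,.011))
print('plate side',[S(*p,.01) for p in [(92,348),(248,525),(640,305)]])
print('plate scene',[C(*p,.01) for p in [(42,423),(370,560),(630,258)]])
print('bar top',[S(*p,.09) for p in [(325,160),(468,85),(505,118),(366,192)]])
print('bar top scene',[C(*p,.09) for p in [(335,92),(400,110),(293,238),(229,185)]])
def circ(P):
    P=np.array(P)[:,:2];A=np.c_[2*P,np.ones(len(P))];x=np.linalg.lstsq(A,(P**2).sum(1),rcond=None)[0]
    return x[:2],np.sqrt(x[2]+x[0]**2+x[1]**2)
print('cradle out',circ([D(*p,.028) for p in [(127,222),(150,150),(200,103),(285,80),(360,98),(420,143),(285,368),(200,340),(150,290),(400,330)]]))
print('cradle in',circ([D(*p,.028) for p in [(175,220),(200,160),(285,122),(360,150),(398,215)]]))
print('jar top',circ([S(*p,.1) for p in [(473,495),(500,448),(562,430),(630,450),(652,495),(562,565)]]))
im=cv2.imread('pics/scene0.png')
# cradle in scene
cv2.imwrite('pics/scene0_c.png',cv2.resize(im[170:260,230:340],None,fx=6,fy=6,interpolation=cv2.INTER_CUBIC))
print(proj(s,[[.6,0,0]]),)
E
```

```text
btn [0.4489 0.1242 0.05  ] [0.4469 0.131  0.05  ]
screw A [0.4133 0.1598 0.011 ]
screw B [0.4575 0.0791 0.011 ]
screw Cc [0.5936 0.1537 0.011 ]
screw scene [0.5909 0.1566 0.011 ]
screw scene [0.547  0.2366 0.011 ]
screw scene [0.4095 0.162  0.011 ]
plate side [array([0.4027, 0.1574, 0.01  ]), array([0.4532, 0.065 , 0.01  ]), array([0.6045, 0.1468, 0.01  ])]
plate scene [array([0.6065, 0.1591, 0.01  ]), array([0.5561, 0.2544, 0.01  ]), array([0.4053, 0.1719, 0.01  ])]
bar top [array([0.4949, 0.1602, 0.09  ]), array([0.5492, 0.1899, 0.09  ]), array([0.5603, 0.1709, 0.09  ]), array([0.5076, 0.1421, 0.09  ])]
bar top scene [array([0.5063, 0.1525, 0.09  ]), array([0.4953, 0.1696, 0.09  ]), array([0.557 , 0.2103, 0.09  ]), array([0.5587, 0.1799, 0.09  ])]
cradle out (array([ 0.5412, -0.2273]), np.float64(0.047243080760224335))
cradle in (array([ 0.5404, -0.2275]), np.float64(0.03285128218531027))
jar top (array([ 0.5559, -0.013 ]), np.float64(0.028375141477445114))
[[349.885  300.7596]]
```

View pics/scene0_c.png

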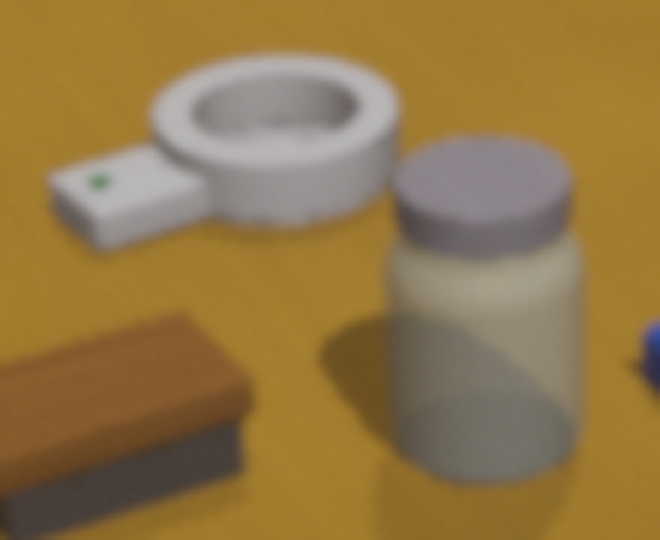

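Mount yaw is about 28.7°, the button is near (0.448, 0.127), the lamp near (0.527, 0.169) and the cradle near (0.541, -0.227). I'll move above the mount to refine these with the wrist camera.

Request:
step_arm(series=[{"x": 0.02, "y": -0.037, "z": 0, "az": -8.5}, {"x": 0.04, "y": -0.075, "z": 0, "az": -17}, {"x": 0.06, "y": -0.112, "z": 0, "az": -25.5}, {"x": 0.08, "y": -0.15, "z": 0, "az": -34}, {"x": 0.1, "y": -0.188, "z": 0, "az": -42.5}, {"x": 0.12, "y": -0.225, "z": 0, "az": -51}, {"x": 0.14, "y": -0.263, "z": 0, "az": -59.5}, {"x": 0.16, "y": -0.3, "z": 0, "az": -68}, {"x": 0.18, "y": -0.338, "z": 0, "az": -76.5}, {"x": 0.2, "y": -0.376, "z": 0, "az": -85}, {"x": 0.22, "y": -0.413, "z": 0, "az": -93.5}, {"x": 0.238, "y": -0.451, "z": 0, "az": -102}])

```text
invalid input
```

Request:
step_arm(series=[{"az": -8.5}, {"az": -17}, {"az": -26.5}, {"az": -26.5}, {"az": -26.5}, {"az": -26.5}])

```text
invalid input
```

```bash
python3 - <<'E'
from h import *
import pickle
o=status.get_obs();im=vision.read_camera('wrist');cv2.imwrite('pics/w1.png',im[:,:,::-1]);pickle.dump(o,open('w1.pkl','wb'))
print(o['time_s'],o['tool_pos'],o['tool_rot'],o['force'],o['qpos'])
E
```

```text
0.15 [0.25228758 0.59858798 0.2297046 ] [-1.79915184e+02  3.52274458e-03  1.57151685e+02] [ 0.34564918 -0.33999485  0.03188703] [-66.3419177   18.42885534  -4.0148184   83.16034399   1.29311608
  78.54072734  -3.25860964]
```

View pics/w1.png

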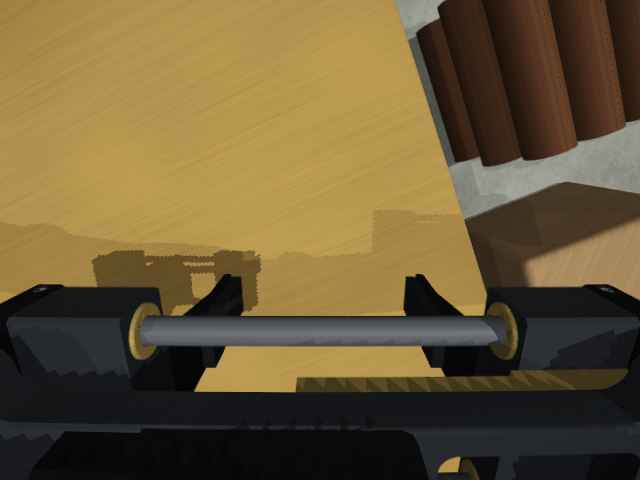

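Request:
step_arm(series=[{"ax": 0, "ay": 0, "x": 0.016, "y": -0.04, "z": 0, "az": -8.5, "claw": 100}, {"ax": 0, "ay": 0, "x": 0.032, "y": -0.08, "z": 0, "az": -17, "claw": 100}, {"ax": 0, "ay": 0, "x": 0.049, "y": -0.12, "z": 0, "az": -25.5, "claw": 100}, {"ax": 0, "ay": 0, "x": 0.065, "y": -0.16, "z": 0, "az": -34, "claw": 100}, {"ax": 0, "ay": 0, "x": 0.081, "y": -0.2, "z": 0, "az": -42.5, "claw": 100}, {"ax": 0, "ay": 0, "x": 0.098, "y": -0.24, "z": 0, "az": -51, "claw": 100}, {"ax": 0, "ay": 0, "x": 0.114, "y": -0.28, "z": 0, "az": -59.5, "claw": 100}, {"ax": 0, "ay": 0, "x": 0.131, "y": -0.32, "z": 0, "az": -68, "claw": 100}, {"ax": 0, "ay": 0, "x": 0.147, "y": -0.36, "z": 0, "az": -76.5, "claw": 100}, {"ax": 0, "ay": 0, "x": 0.163, "y": -0.4, "z": 0, "az": -85, "claw": 100}, {"ax": 0, "ay": 0, "x": 0.18, "y": -0.44, "z": -0.01, "az": -93.5, "claw": 100}, {"ax": 0, "ay": 0, "x": 0.196, "y": -0.472, "z": -0.02, "az": -102, "claw": 100}])

```text
time_s: 1.4
tool_pos: [0.4491, 0.1245, 0.2108]
tool_rot: [180.0, -0.1, 54.7]
force: [1.0, 0.2, 0.6]
grip_width: 0.0871
```

Request:
step_arm(series=[{"ax": 0, "ay": 0, "x": 0, "y": 0, "z": 0, "az": -8.5, "claw": 100}, {"ax": 0, "ay": 0, "x": 0, "y": 0, "z": 0, "az": -17, "claw": 100}, {"ax": 0, "ay": 0, "x": 0, "y": 0, "z": 0, "az": -25.5, "claw": 100}, {"ax": 0, "ay": 0, "x": 0, "y": 0, "z": 0, "az": -26.5, "claw": 100}, {"ax": 0, "ay": 0, "x": 0, "y": 0, "z": 0, "az": -26.5, "claw": 100}, {"ax": 0, "ay": 0, "x": 0, "y": 0, "z": 0, "az": -26.5, "claw": 100}])

```text
time_s: 2.0
tool_pos: [0.4484, 0.127, 0.2106]
tool_rot: [180.0, 0.0, 28.8]
force: [0.5, 0.6, 0.4]
grip_width: 0.087
```

```bash
python3 - <<'E'
from h import *
import pickle
o=status.get_obs();im=vision.read_camera('wrist');cv2.imwrite('pics/w2.png',im[:,:,::-1]);pickle.dump(o,open('w2.pkl','wb'))
print(o['time_s'],o['tool_pos'],o['tool_rot'],o['force'],o['qpos'])
E
```

```text
2.0 [0.44835366 0.12704592 0.2105574 ] [1.79995140e+02 7.50894667e-03 2.88006889e+01] [0.54096719 0.56849611 0.4160769 ] [-40.20755303  -4.2994516   20.25714648 110.39263414   1.55625593
  73.65418428 -81.64036482]
```

View pics/w2.png

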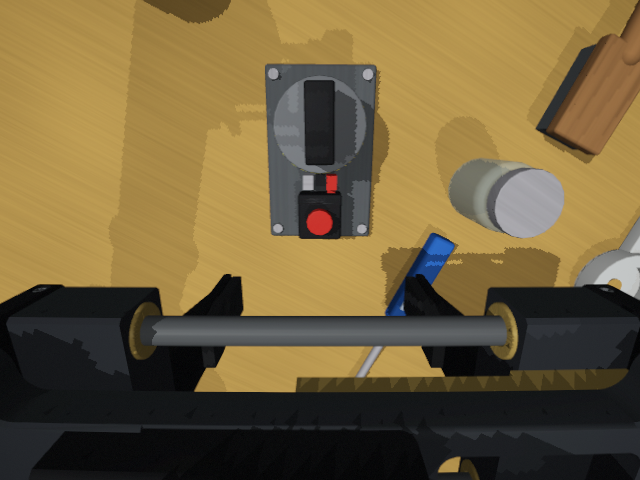

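The wrist view shows the button centre at (320,222), the bar at x 304–335, y 81–164, and plate screws at (274,74), (368,74), (278,229) and (362,229).

```bash
python3 - <<'E'
from h import *
import pickle
o=pickle.load(open('w2.pkl','rb'));c=cam('wrist',o)
np.set_printoptions(precision=4,suppress=True)
im=cv2.imread('pics/w2.png')
hsv=cv2.cvtColor(im,cv2.COLOR_BGR2HSV)
m=(((hsv[...,0]<6)|(hsv[...,0]>174))&(hsv[...,1]>170)&(hsv[...,2]>120)).astype(np.uint8);m[:200]=0;m[260:]=0
k=cv2.findContours(m,0,2)[0];k=max(k,key=cv2.contourArea);(u,v),r=cv2.minEnclosingCircle(k);print('btn px',u,v,r,cv2.boundingRect(k))
b=onz(c,(u,v),.05);print('btn',b)
sc=[onz(c,p,.012) for p in [(274,74),(368,74),(278,229),(362,229)]]
for q in sc:print(q)
d=(sc[0]+sc[1]-sc[2]-sc[3])/2;print('yaw',np.degrees(np.arctan2(d[1],d[0])),np.linalg.norm(d))
pm=sum(sc)/4; y=np.arctan2(d[1],d[0]);print('axis from screws',pm+.0275*np.array([np.cos(y),np.sin(y),0]))
m=(hsv[...,2]<60).astype(np.uint8);m[:78]=0;m[170:]=0;m[:,:298]=0;m[:,340:]=0
k=max(cv2.findContours(m,0,2)[0],key=cv2.contourArea);print('bar',cv2.boundingRect(k),cv2.minAreaRect(k))
for p in [(304.5,82),(335,82),(305,163),(334.5,163)]:print(onz(c,p,.09))
cv2.imwrite('pics/w2z.png',cv2.resize(im[60:245,255:385],None,fx=4,fy=3.2))
s=cam('side');
print('tri btn',tri([ray(c,(u,v)),ray(s,(235+213/6,195+326/6)),ray(cam('scene'),(320+453/6,220+122/6))]))
e=onz(c,(320,222),.05)
E
```

```text
btn px 319.0 222.0 13.038504600524902 (306, 210, 27, 25)
btn [0.4484 0.1314 0.05  ]
[0.549  0.2367 0.012 ]
[0.5931 0.1565 0.012 ]
[0.4115 0.1632 0.012 ]
[0.456  0.0822 0.012 ]
yaw 28.282589059157875 0.1558961260849795
axis from screws [0.5266 0.1727 0.012 ]
bar (304, 80, 32, 85) ((319.5, 122.0), (84.0, 31.0), 90.0)
[0.5479 0.1977 0.09  ]
[0.5591 0.1773 0.09  ]
[0.4946 0.169  0.09  ]
[0.5061 0.1481 0.09  ]
tri btn [0.4474 0.1297 0.0462]
```

View pics/w2z.png

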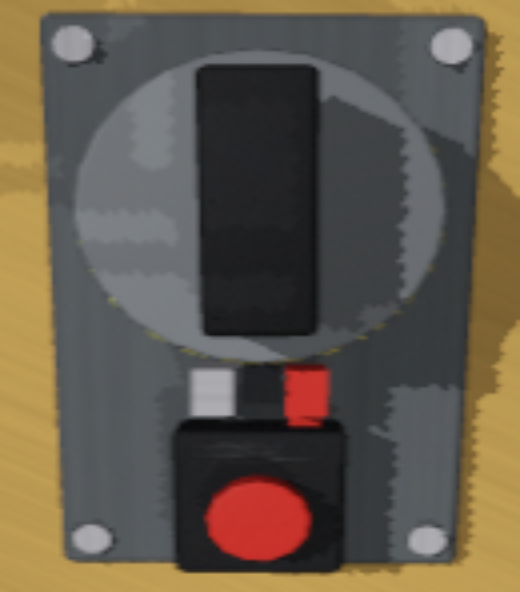

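Request:
step_arm(series=[{"ax": 0, "ay": 0, "az": -0.3, "x": 0, "y": 0.002, "z": -0.03, "claw": 0}, {"ax": 0, "ay": 0, "az": -0.3, "x": 0, "y": 0.002, "z": -0.06, "claw": 0}, {"ax": 0, "ay": 0, "az": -0.3, "x": 0, "y": 0.002, "z": -0.09, "claw": 0}, {"ax": 0, "ay": 0, "az": -0.3, "x": 0, "y": 0.002, "z": -0.115, "claw": 0}, {"ax": 0, "ay": 0, "az": -0.3, "x": 0, "y": 0.002, "z": -0.135, "claw": 0}, {"ax": 0, "ay": 0, "az": -0.3, "x": 0, "y": 0.002, "z": -0.145, "claw": 0}, {"ax": 0, "ay": 0, "az": -0.3, "x": 0, "y": 0.002, "z": -0.145, "claw": 0}, {"ax": 0, "ay": 0, "az": -0.3, "x": 0, "y": 0.002, "z": -0.145, "claw": 0}], squeeze=20)

```text
time_s: 2.85
tool_pos: [0.449, 0.1293, 0.0663]
tool_rot: [180.0, -0.1, 28.4]
force: [0.7, 0.1, -0.1]
grip_width: 0.0305
```

```bash
python3 - <<'E'
from h import *
o=status.get_obs()
for n in ['side','scene']:
    im=vision.read_camera(n)[:,:,::-1]
    cv2.imwrite(f'pics/{n}1.png',cv2.resize(im[180:300,230:370] if n=='side' else im[200:320,320:460],None,fx=5,fy=5,interpolation=2))
print(o['time_s'],o['tool_pos'],o['force'],o['grip_width'])
E
```

```text
2.85 [0.44902945 0.12925168 0.06631001] [ 0.68052958  0.08466088 -0.14378781] 0.030501552756049318
```

View pics/side1.png

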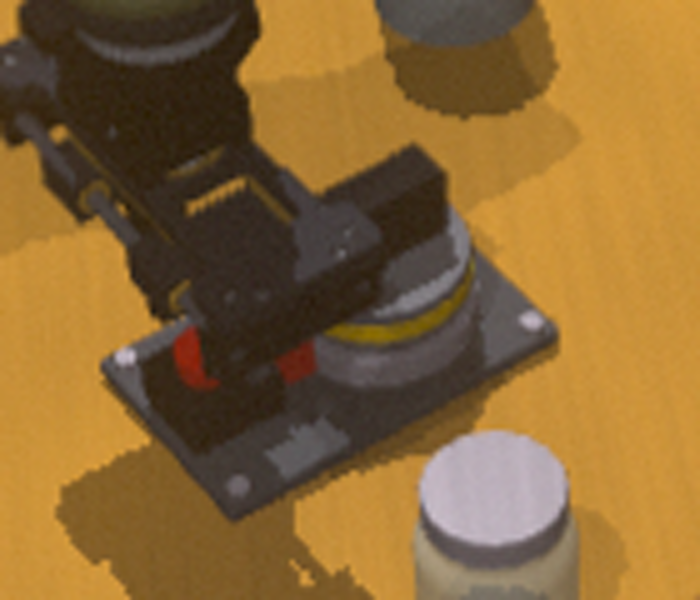

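View pics/scene1.png

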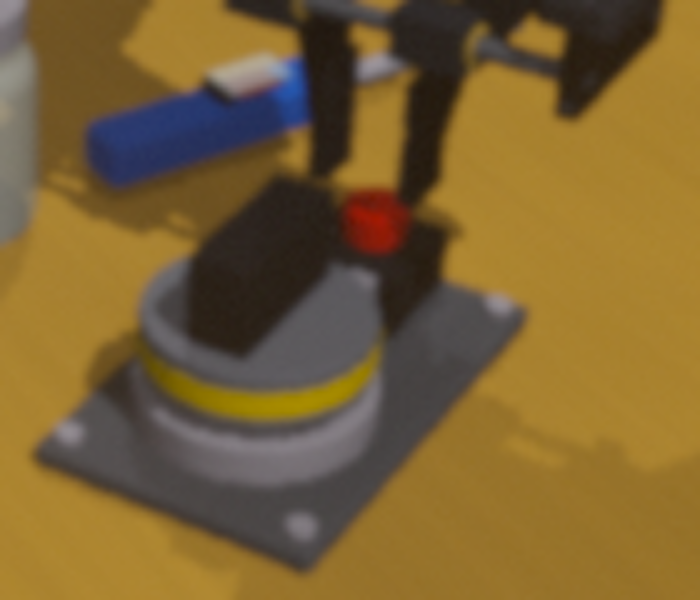

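Both views show the fingers still closing over the button (30 mm gap). I'll let them close first, then press.

Request:
step_arm(series=[{"ax": 0, "ay": 0, "az": 0, "x": 0, "y": 0, "z": 0, "claw": 0}, {"ax": 0, "ay": 0, "az": 0, "x": 0, "y": 0, "z": 0, "claw": 0}, {"ax": 0, "ay": 0, "az": 0, "x": 0, "y": 0, "z": 0, "claw": 0}, {"ax": 0, "ay": 0, "az": 0, "x": 0, "y": 0, "z": 0, "claw": 0}, {"ax": 0, "ay": 0, "az": 0, "x": 0, "y": 0, "z": -0.003, "claw": 0}, {"ax": 0, "ay": 0, "az": 0, "x": 0, "y": 0, "z": -0.006, "claw": 0}])

```text
time_s: 3.55
tool_pos: [0.4484, 0.129, 0.0594]
tool_rot: [180.0, -0.0, 28.4]
force: [0.8, -0.4, 0.3]
grip_width: 0.0006
```

Request:
step_arm(series=[{"ax": 0, "ay": 0, "az": 0, "x": 0, "y": 0, "z": -0.002, "claw": 0}, {"ax": 0, "ay": 0, "az": 0, "x": 0, "y": 0, "z": -0.004, "claw": 0}, {"ax": 0, "ay": 0, "az": 0, "x": 0, "y": 0, "z": -0.006, "claw": 0}])

```text
time_s: 3.85
tool_pos: [0.4483, 0.129, 0.0537]
tool_rot: [-180.0, 0.0, 28.4]
force: [-2.0, -1.3, 4.1]
grip_width: 0.0002
```

Request:
step_arm(series=[{"ax": 0, "ay": 0, "az": 0, "x": 0, "y": 0, "z": -0.0015, "claw": 0}, {"ax": 0, "ay": 0, "az": 0, "x": 0, "y": 0, "z": -0.003, "claw": 0}, {"ax": 0, "ay": 0, "az": 0, "x": 0, "y": 0, "z": -0.0045, "claw": 0}, {"ax": 0, "ay": 0, "az": 0, "x": 0, "y": 0, "z": -0.0055, "claw": 0}])

```text
time_s: 4.25
tool_pos: [0.4483, 0.129, 0.0479]
tool_rot: [180.0, 0.0, 28.4]
force: [-3.6, -1.1, 4.6]
grip_width: 0.0003
```

Request:
step_arm(series=[{"ax": 0, "ay": 0, "az": 0, "x": 0, "y": 0, "z": -0.001, "claw": 0}, {"ax": 0, "ay": 0, "az": 0, "x": 0, "y": 0, "z": -0.001, "claw": 0}])

```text
time_s: 4.45
tool_pos: [0.4483, 0.129, 0.047]
tool_rot: [180.0, 0.0, 28.4]
force: [-3.3, -1.2, 6.2]
grip_width: 0.0006
```

Request:
step_arm(series=[{"ax": 0, "ay": 0, "az": 0, "x": 0, "y": 0, "z": -0.001, "claw": 0}, {"ax": 0, "ay": 0, "az": 0, "x": 0, "y": 0, "z": -0.001, "claw": 0}])

```text
time_s: 4.65
tool_pos: [0.4483, 0.129, 0.0463]
tool_rot: [-180.0, 0.0, 28.4]
force: [-3.7, -1.2, 9.1]
grip_width: 0.0006
```

Request:
step_arm(series=[{"ax": 0, "ay": 0, "az": 0, "x": 0, "y": 0, "z": -0.001, "claw": 0}, {"ax": 0, "ay": 0, "az": 0, "x": 0, "y": 0, "z": -0.001, "claw": 0}])

```text
time_s: 4.85
tool_pos: [0.4484, 0.129, 0.0456]
tool_rot: [-180.0, 0.0, 28.3]
force: [-4.4, -1.0, 11.8]
grip_width: 0.0006
```

The force rose about 3 N per mm to 12 N past the expected depth, so the button is on its bottom stop. Now I'll lift off, open, and move over the lamp.

Request:
step_arm(series=[{"ax": 0, "ay": 0, "az": 0, "x": 0, "y": 0, "z": 0.02, "claw": 0}, {"ax": 0, "ay": 0, "az": 0, "x": 0, "y": 0, "z": 0.06, "claw": 100}, {"ax": 0, "ay": 0, "az": 0, "x": 0, "y": 0, "z": 0.1, "claw": 100}, {"ax": 0, "ay": 0, "az": 0.1, "x": 0.026, "y": 0.0143, "z": 0.1, "claw": 100}, {"ax": 0, "ay": 0, "az": 0.1, "x": 0.052, "y": 0.0287, "z": 0.1, "claw": 100}, {"ax": 0, "ay": 0, "az": 0.1, "x": 0.0785, "y": 0.043, "z": 0.1, "claw": 100}, {"ax": 0, "ay": 0, "az": 0.1, "x": 0.0785, "y": 0.043, "z": 0.09, "claw": 100}, {"ax": 0, "ay": 0, "az": 0.1, "x": 0.0785, "y": 0.043, "z": 0.08, "claw": 100}, {"ax": 0, "ay": 0, "az": 0.1, "x": 0.0785, "y": 0.043, "z": 0.08, "claw": 100}])

```text
time_s: 5.75
tool_pos: [0.5248, 0.1709, 0.1225]
tool_rot: [-180.0, 0.3, 28.4]
force: [-0.3, -0.2, 0.4]
grip_width: 0.0564
```

```bash
python3 - <<'E'
from h import *
o=status.get_obs()
im=vision.read_camera('wrist')[:,:,::-1];cv2.imwrite('pics/w3.png',im)
im=vision.read_camera('scene')[:,:,::-1]
cv2.imwrite('pics/scene2.png',cv2.resize(im[180:320,320:460],None,fx=4,fy=4,interpolation=2))
print(o['time_s'],o['tool_pos'],o['force'],o['wrist_torque'],o['grip_width'])
E
```

```text
5.75 [0.52484128 0.1708871  0.12250627] [-0.26972433 -0.17831374  0.42250192] [-0.06798964  0.15657175 -0.04008465] 0.05637059168875205
```

View pics/w3.png

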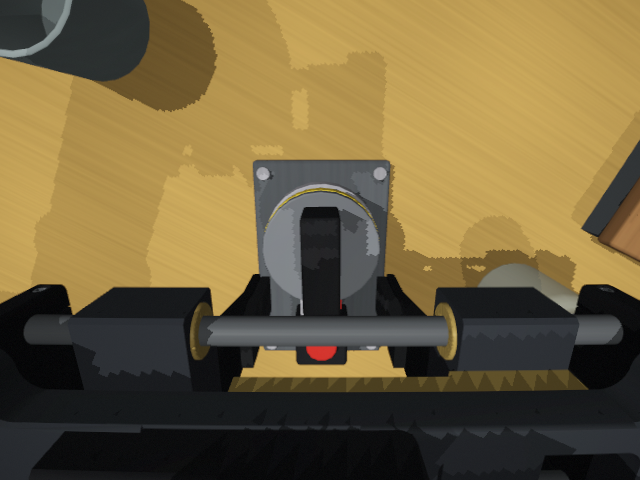

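View pics/scene2.png

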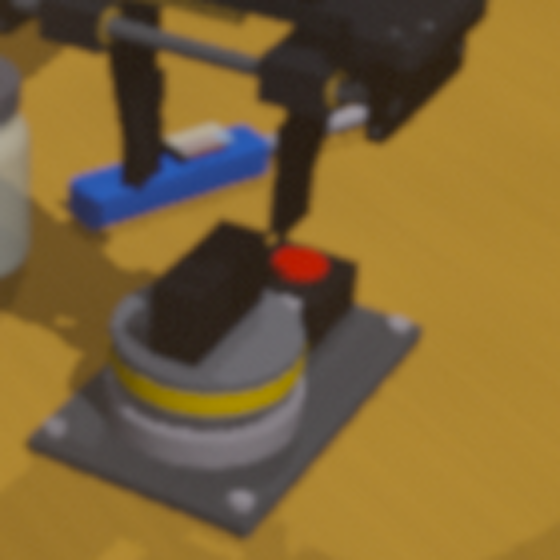

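```bash
python3 - <<'E'
from h import *
o=status.get_obs();c=cam('wrist',o)
im=cv2.imread('pics/w3.png');g=im.max(2).astype(int)
for r in (215,230,245):
    print(r,g[r,292:352])
for z in(.09,):
    a=onz(c,(302,225),z);b=onz(c,(339.5,225),z);m=(a+b)/2;ym=np.array([-np.sin(np.radians(28.5)),np.cos(np.radians(28.5)),0])
    print(o['tool_pos'],m,'width',np.linalg.norm(a-b),'lateral rel TCP',(m-o['tool_pos'])@ym, 'end',onz(c,(321,207),z))
E
```

```text
215 [124 123 124 124 124 123 123 124 111  71  17  18  17  18  16  16  16  18
  18  18  16  16  17  16  18  14  17  17  16  18  15  15  16  16  16  15
  17  15  16  16  16  16  15  17  16  15  14  42  66  73  72  72  72  73
  73  73  73  72  72  72]
230 [140 132 123 122 123 123 123 101  57  34  38  40  39  39  39  40  40  40
  39  40  40  40  40  40  39  40  40  39  39  39  38  39  39  39  40  39
  40  40  40  40  40  40  41  36  30  29  25  20  56  85  93  93  83  72
  85  94  93  83  72  72]
245 [139 131 122 122 122 122 122 122  90  29  33  32  32  33  33  32  31  31
  33  32  32  32  32  33  33  31  32  31  33  30  33  31  33  32  31  32
  33  32  32  33  32  32  32  32  32  30  27  22  56  85  94  94  93  93
  94  94  94  95  94  95]
[0.52594122 0.17127462 0.12443993] [0.55205609 0.18680868 0.09      ] width 0.021960688926897714 lateral rel TCP 0.001190658533047713 end [0.56153476 0.19174575 0.09      ]
```

Request:
step_arm(series=[{"ax": 0, "ay": 0, "az": 0, "x": -0.0008, "y": 0.0015, "z": -0.01, "claw": 100}, {"ax": 0, "ay": 0, "az": 0, "x": -0.0008, "y": 0.0015, "z": -0.025, "claw": 100}, {"ax": 0, "ay": 0, "az": 0, "x": -0.0008, "y": 0.0015, "z": -0.04, "claw": 100}, {"ax": 0, "ay": 0, "az": 0, "x": -0.0008, "y": 0.0015, "z": -0.05, "claw": 100}, {"ax": 0, "ay": 0, "az": 0, "x": -0.0008, "y": 0.0015, "z": -0.057, "claw": 60}, {"ax": 0, "ay": 0, "az": 0, "x": -0.0008, "y": 0.0015, "z": -0.057, "claw": 45}], squeeze=3)

```text
time_s: 6.45
tool_pos: [0.5252, 0.1731, 0.0666]
tool_rot: [180.0, 0.2, 28.4]
force: [-0.6, -0.3, -0.2]
grip_width: 0.0778
```

```bash
python3 - <<'E'
from h import *
o=status.get_obs()
print(o['time_s'],o['tool_pos'],o['tool_rot'],o['force'],o['wrist_torque'],o['grip_width'])
E
```

```text
6.45 [0.52523711 0.17310267 0.0665871 ] [1.79993169e+02 1.50546696e-01 2.84490021e+01] [-0.56618984 -0.28493053 -0.17739666] [0.03741852 0.15688489 0.02782343] 0.07780309099125506
```

Request:
step_arm(series=[{"ax": 0, "ay": 0, "az": 0, "x": 0, "y": 0, "z": 0, "claw": 20}, {"ax": 0, "ay": 0, "az": 0, "x": 0, "y": 0, "z": 0, "claw": 20}, {"ax": 0, "ay": 0, "az": 0, "x": 0, "y": 0, "z": 0, "claw": 20}, {"ax": 0, "ay": 0, "az": 0, "x": 0, "y": 0, "z": 0, "claw": 20}, {"ax": 0, "ay": 0, "az": 0, "x": 0, "y": 0, "z": 0, "claw": 20}, {"ax": 0, "ay": 0, "az": 0, "x": 0, "y": 0, "z": 0, "claw": 20}, {"ax": 0, "ay": 0, "az": 0, "x": 0, "y": 0, "z": 0, "claw": 20}, {"ax": 0, "ay": 0, "az": 0, "x": 0, "y": 0, "z": 0, "claw": 20}], squeeze=4)

```text
time_s: 7.25
tool_pos: [0.5262, 0.1734, 0.0681]
tool_rot: [180.0, -0.0, 28.5]
force: [0.1, -0.2, 0.7]
grip_width: 0.0238
```

```bash
python3 - <<'E'
from h import *
o=status.get_obs()
print(o['time_s'],o['tool_pos'],o['tool_rot'],o['force'],o['wrist_torque'],o['grip_width'])
E
```

```text
7.25 [0.52620031 0.17344357 0.06814595] [ 1.79990417e+02 -2.64938984e-03  2.84506575e+01] [ 0.06611031 -0.21425571  0.71967494] [-0.11214084  0.12180226  0.0027735 ] 0.023806439253078508
```

Gripped at 24 mm with almost no side load. I'll raise the grip to 25 N and start turning.

Request:
step_arm(series=[{"ax": 0, "ay": 0, "az": 0, "x": 0, "y": 0, "z": 0, "claw": 15}, {"ax": 0, "ay": 0, "az": 0, "x": 0, "y": 0, "z": 0, "claw": 15}, {"ax": 0, "ay": 0, "az": 3, "x": 0, "y": 0, "z": 0, "claw": 15}, {"ax": 0, "ay": 0, "az": 6, "x": 0, "y": 0, "z": 0, "claw": 15}, {"ax": 0, "ay": 0, "az": 10, "x": 0, "y": 0, "z": 0, "claw": 15}], squeeze=25)

```text
time_s: 7.75
tool_pos: [0.5262, 0.1738, 0.0681]
tool_rot: [-180.0, -0.0, 38.6]
force: [-0.3, -0.1, 0.1]
grip_width: 0.0238
```

```bash
cat > st.py <<'E'
from h import *
np.set_printoptions(precision=4,suppress=True)
o=status.get_obs()
print(o['time_s'],o['tool_pos'],o['tool_rot'],o['force'],o['wrist_torque'],o['grip_width'])
E
python3 st.py
```

```text
7.75 [0.5262 0.1738 0.0681] [-179.9963   -0.0261   38.5938] [-0.2933 -0.1469  0.1306] [ 0.0072  0.1317 -0.0133] 0.023798404536313468
```

Free turning past the pawl (10°). Continuing to about 46°.

Request:
step_arm(series=[{"ax": 0, "ay": 0, "az": 5, "x": 0, "y": 0, "z": 0, "claw": 15}, {"ax": 0, "ay": 0, "az": 10, "x": 0, "y": 0, "z": 0, "claw": 15}, {"ax": 0, "ay": 0, "az": 15, "x": 0, "y": 0, "z": 0, "claw": 15}, {"ax": 0, "ay": 0, "az": 20, "x": 0, "y": 0, "z": 0, "claw": 15}])

```text
time_s: 8.15
tool_pos: [0.5261, 0.1739, 0.0681]
tool_rot: [-180.0, -0.0, 58.7]
force: [0.3, -0.5, 1.3]
grip_width: 0.0237
```

```bash
python3 st.py
```

```text
8.15 [0.5261 0.1739 0.0681] [-179.9948   -0.0226   58.6628] [ 0.2734 -0.4937  1.3098] [ 0.0125  0.1367 -0.0084] 0.023681011458152035
```

Request:
step_arm(series=[{"ax": 0, "ay": 0, "az": 5, "x": 0, "y": 0, "z": 0, "claw": 15}, {"ax": 0, "ay": 0, "az": 10, "x": 0, "y": 0, "z": 0, "claw": 15}, {"ax": 0, "ay": 0, "az": 15, "x": 0, "y": 0, "z": 0, "claw": 15}, {"ax": 0, "ay": 0, "az": 20, "x": 0, "y": 0, "z": 0, "claw": 15}, {"ax": 0, "ay": 0, "az": 20, "x": 0, "y": 0, "z": 0, "claw": 15}])

```text
time_s: 8.65
tool_pos: [0.5261, 0.1738, 0.0681]
tool_rot: [-180.0, -0.0, 78.5]
force: [-0.3, 1.2, 0.6]
grip_width: 0.0241
```

```bash
python3 st.py
```

```text
8.65 [0.5261 0.1738 0.0681] [-179.9967   -0.0175   78.4783] [-0.2587  1.2046  0.6028] [0.0819 0.1137 0.022 ] 0.024055660892554523
```

Request:
step_arm(series=[{"ax": 0, "ay": 0, "az": 1, "x": 0, "y": 0, "z": 0, "claw": 15}, {"ax": 0, "ay": 0, "az": 2, "x": 0, "y": 0, "z": 0, "claw": 15}, {"ax": 0, "ay": 0, "az": 3, "x": 0, "y": 0, "z": 0, "claw": 15}, {"ax": 0, "ay": 0, "az": 3, "x": 0, "y": 0, "z": 0, "claw": 15}])

```text
time_s: 9.05
tool_pos: [0.5261, 0.1737, 0.0681]
tool_rot: [180.0, -0.0, 81.5]
force: [-0.0, 1.0, 1.0]
grip_width: 0.0238
```

```bash
python3 st.py
```

```text
9.05 [0.5261 0.1737 0.0681] [179.9934  -0.0072  81.4714] [-0.0407  1.0103  0.9864] [0.1419 0.1994 0.0213] 0.02384784627247301
```

Request:
step_arm(series=[{"ax": 0, "ay": 0, "az": 0.7, "x": 0, "y": 0, "z": 0, "claw": 15}, {"ax": 0, "ay": 0, "az": 1.4, "x": 0, "y": 0, "z": 0, "claw": 15}])

```text
time_s: 9.25
tool_pos: [0.5261, 0.1736, 0.0681]
tool_rot: [180.0, -0.0, 82.9]
force: [-0.9, 1.5, 1.4]
grip_width: 0.024
```

```bash
python3 st.py
```

```text
9.25 [0.5261 0.1736 0.0681] [179.9953  -0.0023  82.9002] [-0.9017  1.4746  1.4186] [0.1131 0.1369 0.0426] 0.024039425764069075
```

Request:
step_arm(series=[{"ax": 0, "ay": 0, "az": 0.7, "x": 0, "y": 0, "z": 0, "claw": 15}, {"ax": 0, "ay": 0, "az": 1.4, "x": 0, "y": 0, "z": 0, "claw": 15}])

```text
time_s: 9.45
tool_pos: [0.5262, 0.1735, 0.0681]
tool_rot: [180.0, -0.0, 84.3]
force: [0.3, 1.6, 1.5]
grip_width: 0.0237
```

```bash
python3 st.py
```

```text
9.45 [0.5262 0.1735 0.0681] [179.9912  -0.0007  84.3079] [0.2642 1.6035 1.5112] [ 0.0914  0.1905 -0.0382] 0.023667592220380305
```

Request:
step_arm(series=[{"ax": 0, "ay": 0, "az": 1, "x": 0, "y": 0, "z": 0, "claw": 15}, {"ax": 0, "ay": 0, "az": 2, "x": 0, "y": 0, "z": 0, "claw": 15}])

```text
time_s: 9.65
tool_pos: [0.5262, 0.1734, 0.0681]
tool_rot: [180.0, 0.0, 86.3]
force: [-0.1, 0.8, 2.0]
grip_width: 0.0236
```

```bash
python3 st.py
```

```text
9.65 [0.5262 0.1734 0.0681] [179.9884   0.0038  86.3295] [-0.09    0.7764  1.9675] [ 0.0527  0.082  -0.0072] 0.02364561824643528
```

Request:
step_arm(series=[{"ax": 0, "ay": 0, "az": 1, "x": 0, "y": 0, "z": 0, "claw": 15}, {"ax": 0, "ay": 0, "az": 2, "x": 0, "y": 0, "z": 0, "claw": 15}])

```text
time_s: 9.85
tool_pos: [0.5262, 0.1735, 0.0681]
tool_rot: [180.0, 0.0, 88.3]
force: [0.2, 0.4, 1.6]
grip_width: 0.0238
```

```bash
python3 st.py
```

```text
9.85 [0.5262 0.1735 0.0681] [179.9861   0.0032  88.3338] [0.1825 0.4145 1.6184] [ 0.0731  0.1129 -0.0611] 0.023755614054293994
```

Request:
step_arm(series=[{"ax": 0, "ay": 0, "az": 1, "x": 0, "y": 0, "z": 0, "claw": 15}, {"ax": 0, "ay": 0, "az": 1.8, "x": 0, "y": 0, "z": 0, "claw": 15}])

```text
time_s: 10.05
tool_pos: [0.5262, 0.1734, 0.0681]
tool_rot: [180.0, 0.0, 90.1]
force: [0.5, 0.9, 1.4]
grip_width: 0.0239
```

```bash
python3 st.py
```

```text
10.05 [0.5262 0.1734 0.0681] [179.9839   0.0033  90.1204] [0.5056 0.9034 1.4149] [ 0.0347  0.1276 -0.0208] 0.02391810455893802
```

Request:
step_arm(series=[{"ax": 0, "ay": 0, "az": 1, "x": 0, "y": 0, "z": 0, "claw": 15}, {"ax": 0, "ay": 0, "az": 2, "x": 0, "y": 0, "z": 0, "claw": 15}])

```text
time_s: 10.25
tool_pos: [0.5262, 0.1735, 0.0681]
tool_rot: [180.0, 0.0, 92.1]
force: [0.2, -0.4, 0.5]
grip_width: 0.0239
```

```bash
python3 st.py
```

```text
10.25 [0.5262 0.1735 0.0681] [179.9863   0.0052  92.1358] [ 0.2352 -0.3988  0.5027] [ 0.0202  0.083  -0.0124] 0.023880919676914823
```

Request:
step_arm(series=[{"ax": 0, "ay": 0, "az": 1, "x": 0, "y": 0, "z": 0, "claw": 15}, {"ax": 0, "ay": 0, "az": 2, "x": 0, "y": 0, "z": 0, "claw": 15}])

```text
time_s: 10.45
tool_pos: [0.5262, 0.1735, 0.0682]
tool_rot: [180.0, 0.0, 94.1]
force: [-0.1, 1.0, 1.0]
grip_width: 0.0238
```

```bash
python3 st.py
```

```text
10.45 [0.5262 0.1735 0.0682] [179.9861   0.0014  94.1387] [-0.1307  0.9611  1.0448] [-0.0349  0.0311 -0.0114] 0.023846235244049524
```

Request:
step_arm(series=[{"ax": 0, "ay": 0, "az": 1, "x": 0, "y": 0, "z": 0, "claw": 15}, {"ax": 0, "ay": 0, "az": 2, "x": 0, "y": 0, "z": 0, "claw": 15}])

```text
time_s: 10.65
tool_pos: [0.5262, 0.1735, 0.0681]
tool_rot: [180.0, 0.0, 96.1]
force: [1.0, 0.9, 2.2]
grip_width: 0.0241
```

```bash
python3 st.py
```

```text
10.65 [0.5262 0.1735 0.0681] [179.9916   0.0012  96.1338] [1.0187 0.8993 2.1928] [ 0.0323  0.0951 -0.0544] 0.024083507645632347
```

Request:
step_arm(series=[{"ax": 0, "ay": 0, "az": 1, "x": 0, "y": 0, "z": 0, "claw": 15}, {"ax": 0, "ay": 0, "az": 2, "x": 0, "y": 0, "z": 0, "claw": 15}])

```text
time_s: 10.85
tool_pos: [0.5266, 0.1737, 0.0682]
tool_rot: [179.9, -0.0, 98.1]
force: [1.3, 1.6, 0.7]
grip_width: 0.0237
```

```bash
python3 st.py
```

```text
10.85 [0.5266 0.1737 0.0682] [179.9305  -0.0146  98.1238] [1.3424 1.6427 0.6894] [ 0.2155 -0.3733 -0.1313] 0.02372493684038799
```

Request:
step_arm(series=[{"ax": 0, "ay": 0, "az": 0.6, "x": 0, "y": 0, "z": 0, "claw": 15}, {"ax": 0, "ay": 0, "az": 0.6, "x": 0, "y": 0, "z": 0, "claw": 15}])

```text
time_s: 11.05
tool_pos: [0.5268, 0.1738, 0.0682]
tool_rot: [179.9, -0.0, 98.7]
force: [3.8, 1.6, -0.5]
grip_width: 0.0235
```

```bash
python3 st.py;python3 st.py
```

```text
11.05 [0.5268 0.1738 0.0682] [179.9102  -0.0148  98.6715] [ 3.7716  1.6044 -0.5135] [ 0.3242 -0.6536 -0.0954] 0.02350651896212696
11.05 [0.5268 0.1738 0.0682] [179.9102  -0.0148  98.6715] [ 3.7716  1.6044 -0.5135] [ 0.3242 -0.6536 -0.0954] 0.02350651896212696
```

Request:
step_arm(series=[{"ax": 0, "ay": 0, "az": 0.7, "x": 0, "y": 0, "z": 0, "claw": 15}, {"ax": 0, "ay": 0, "az": 0.7, "x": 0, "y": 0, "z": 0, "claw": 15}])

```text
time_s: 11.25
tool_pos: [0.5269, 0.1738, 0.0682]
tool_rot: [179.9, -0.0, 99.4]
force: [3.7, 2.4, -1.6]
grip_width: 0.0237
```

```bash
python3 st.py
```

```text
11.25 [0.5269 0.1738 0.0682] [179.8942  -0.015   99.3729] [ 3.6644  2.4301 -1.643 ] [ 0.4181 -1.0663 -0.0997] 0.02372310432094327
```

Request:
step_arm(series=[{"ax": 0, "ay": 0, "az": 0, "x": 0.0006, "y": 0.0002, "z": 0, "claw": 15}, {"ax": 0, "ay": 0, "az": 0, "x": 0.0006, "y": 0.0002, "z": 0, "claw": 15}, {"ax": 0, "ay": 0, "az": 0, "x": 0.0006, "y": 0.0002, "z": 0, "claw": 15}])

```text
time_s: 11.55
tool_pos: [0.527, 0.1738, 0.0682]
tool_rot: [180.0, -0.0, 99.4]
force: [2.6, 1.4, -2.0]
grip_width: 0.0238
```

```bash
python3 st.py
```

```text
11.55 [0.527  0.1738 0.0682] [179.9629  -0.0048  99.3512] [ 2.6042  1.4395 -1.9922] [ 0.4743 -1.0038 -0.1296] 0.02376389642993074
```

Request:
step_arm(series=[{"ax": 0, "ay": 0, "az": -0.7, "x": 0, "y": 0, "z": 0, "claw": 15}, {"ax": 0, "ay": 0, "az": -0.7, "x": 0, "y": 0, "z": 0, "claw": 15}])

```text
time_s: 11.75
tool_pos: [0.5268, 0.1737, 0.0682]
tool_rot: [180.0, 0.0, 98.6]
force: [4.2, 1.5, -1.0]
grip_width: 0.0239
```

```bash
python3 st.py
```

```text
11.75 [0.5268 0.1737 0.0682] [179.9827   0.004   98.6288] [ 4.2021  1.4804 -0.9879] [ 0.3746 -0.9464 -0.1421] 0.02389722451528525
```

Request:
step_arm(series=[{"ax": 0, "ay": 0, "az": -0.7, "x": 0, "y": 0, "z": 0, "claw": 15}, {"ax": 0, "ay": 0, "az": -0.7, "x": 0, "y": 0, "z": 0, "claw": 15}])

```text
time_s: 11.95
tool_pos: [0.5266, 0.1736, 0.0682]
tool_rot: [-180.0, 0.0, 97.9]
force: [3.5, 1.3, 0.4]
grip_width: 0.0241
```

```bash
python3 st.py
```

```text
11.95 [0.5266 0.1736 0.0682] [-179.9911    0.0102   97.9263] [3.5233 1.2747 0.3832] [ 0.1714 -0.8154 -0.1119] 0.02406459947462158
```

Request:
step_arm(series=[{"ax": 0, "ay": 0, "az": 0, "x": 0.0005, "y": 0.0002, "z": 0, "claw": 15}, {"ax": 0, "ay": 0, "az": 0, "x": 0.001, "y": 0.0003, "z": 0, "claw": 15}, {"ax": 0, "ay": 0, "az": 0, "x": 0.001, "y": 0.0003, "z": 0, "claw": 15}, {"ax": 0, "ay": 0, "az": 0, "x": 0.001, "y": 0.0003, "z": 0, "claw": 15}])

```text
time_s: 12.35
tool_pos: [0.5269, 0.1737, 0.0681]
tool_rot: [-179.9, 0.0, 97.9]
force: [-1.8, -1.0, 5.6]
grip_width: 0.0238
```

```bash
python3 st.py
```

```text
12.35 [0.5269 0.1737 0.0681] [-179.8865    0.0208   97.9466] [-1.7537 -0.9611  5.6021] [-0.117   0.4422 -0.0775] 0.02380071698668825
```

Request:
step_arm(series=[{"ax": 0, "ay": 0, "az": 0, "x": -0.0003, "y": -0.0001, "z": 0.0003, "claw": 15}, {"ax": 0, "ay": 0, "az": 0.7, "x": -0.0003, "y": -0.0001, "z": 0.0003, "claw": 15}, {"ax": 0, "ay": 0, "az": 0.7, "x": -0.0003, "y": -0.0001, "z": 0.0003, "claw": 15}])

```text
time_s: 12.65
tool_pos: [0.5271, 0.1737, 0.0681]
tool_rot: [-180.0, 0.0, 98.7]
force: [-1.5, -0.7, 2.1]
grip_width: 0.0239
```

```bash
python3 st.py
```

```text
12.65 [0.5271 0.1737 0.0681] [-179.9631    0.0146   98.6853] [-1.5207 -0.666   2.0717] [-0.0265  0.0666  0.0178] 0.023946524378965897
```

Request:
step_arm(series=[{"ax": 0, "ay": 0, "az": 0.7, "x": 0, "y": 0, "z": 0, "claw": 15}, {"ax": 0, "ay": 0, "az": 0.7, "x": 0, "y": 0, "z": 0, "claw": 15}])

```text
time_s: 12.85
tool_pos: [0.5274, 0.1739, 0.0681]
tool_rot: [-180.0, 0.0, 99.4]
force: [1.1, 1.0, -0.0]
grip_width: 0.0244
```

```bash
python3 st.py
```

```text
12.85 [0.5274 0.1739 0.0681] [-179.9969    0.01     99.383 ] [ 1.1215  1.0326 -0.0289] [ 0.0249 -0.0651 -0.0059] 0.02441415053394591
```

Request:
step_arm(series=[{"ax": 0, "ay": 0, "az": 0.7, "x": 0, "y": 0, "z": 0, "claw": 15}, {"ax": 0, "ay": 0, "az": 0.7, "x": 0, "y": 0, "z": 0, "claw": 15}])

```text
time_s: 13.05
tool_pos: [0.5274, 0.1739, 0.0682]
tool_rot: [180.0, 0.0, 100.1]
force: [1.8, 0.3, -0.4]
grip_width: 0.0239
```

```bash
python3 st.py
```

```text
13.05 [0.5274 0.1739 0.0682] [179.9948   0.0015 100.0627] [ 1.8479  0.3474 -0.3602] [ 0.1181 -0.2352 -0.2086] 0.023901720513119135
```

Request:
step_arm(series=[{"ax": 0, "ay": 0, "az": 0.6, "x": 0.0002, "y": 0.0001, "z": 0, "claw": 15}, {"ax": 0, "ay": 0, "az": 0.6, "x": 0.0002, "y": 0.0001, "z": 0, "claw": 15}])

```text
time_s: 13.25
tool_pos: [0.5275, 0.1739, 0.0682]
tool_rot: [-180.0, 0.0, 100.7]
force: [0.3, -0.1, -1.4]
grip_width: 0.0235
```

```bash
python3 st.py
```

```text
13.25 [0.5275 0.1739 0.0682] [-179.9799    0.0052  100.6533] [ 0.3081 -0.1499 -1.3964] [ 0.0533 -0.1359 -0.2605] 0.023532253251745995
```

The stop's reaction builds as a pure torque from about 99.6° tool yaw, which is a turn of 71° or 1.24 rad. I'll ease off 1.4° and try a gentle lift.

Request:
step_arm(series=[{"ax": 0, "ay": 0, "az": -0.7, "x": 0, "y": 0, "z": 0, "claw": 15}, {"ax": 0, "ay": 0, "az": -1.4, "x": 0, "y": 0, "z": 0, "claw": 15}, {"ax": 0, "ay": 0, "az": -1.4, "x": 0, "y": 0, "z": 0, "claw": 15}])

```text
time_s: 13.55
tool_pos: [0.5274, 0.1739, 0.0681]
tool_rot: [-180.0, 0.0, 99.2]
force: [0.5, 0.2, -2.1]
grip_width: 0.0241
```

```bash
python3 st.py
```

```text
13.55 [0.5274 0.1739 0.0681] [-179.9777    0.0199   99.2462] [ 0.5125  0.1912 -2.0541] [ 0.0036 -0.1954 -0.0038] 0.02405478687555207
```

Request:
step_arm(series=[{"ax": 0, "ay": 0, "az": 0, "x": 0, "y": 0, "z": 0.0005, "claw": 15}, {"ax": 0, "ay": 0, "az": 0, "x": 0, "y": 0, "z": 0.001, "claw": 15}, {"ax": 0, "ay": 0, "az": 0, "x": 0, "y": 0, "z": 0.001, "claw": 15}])

```text
time_s: 13.85
tool_pos: [0.5274, 0.1738, 0.0691]
tool_rot: [-180.0, 0.0, 99.3]
force: [1.2, -0.5, -4.3]
grip_width: 0.0241
```

```bash
python3 st.py
```

```text
13.85 [0.5274 0.1738 0.0691] [-179.9732    0.0228   99.2608] [ 1.1598 -0.5217 -4.349 ] [-0.0809 -0.2483 -0.0626] 0.024054076331339297
```

Request:
step_arm(series=[{"ax": 0, "ay": 0, "az": 0, "x": 0, "y": 0, "z": 0.0005, "claw": 15}, {"ax": 0, "ay": 0, "az": 0, "x": 0, "y": 0, "z": 0.001, "claw": 15}, {"ax": 0, "ay": 0, "az": 0, "x": 0, "y": 0, "z": 0.001, "claw": 15}])

```text
time_s: 14.15
tool_pos: [0.5274, 0.1739, 0.0703]
tool_rot: [-180.0, 0.0, 99.3]
force: [-0.6, 0.9, -3.3]
grip_width: 0.0238
```

```bash
python3 st.py
```

```text
14.15 [0.5274 0.1739 0.0703] [-179.9759    0.0101   99.2527] [-0.5751  0.906  -3.2507] [-0.1509 -0.1121  0.0018] 0.023773590312877655
```

Request:
step_arm(series=[{"ax": 0, "ay": 0, "az": 0, "x": 0, "y": 0, "z": 0.0005, "claw": 15}, {"ax": 0, "ay": 0, "az": 0, "x": 0, "y": 0, "z": 0.001, "claw": 15}, {"ax": 0, "ay": 0, "az": 0, "x": 0, "y": 0, "z": 0.001, "claw": 15}])

```text
time_s: 14.45
tool_pos: [0.5274, 0.174, 0.0714]
tool_rot: [-180.0, 0.0, 99.3]
force: [-0.1, 0.3, -4.0]
grip_width: 0.0238
```

```bash
python3 st.py
```

```text
14.45 [0.5274 0.174  0.0714] [-179.981     0.0042   99.2553] [-0.1219  0.3436 -4.0002] [-0.0809  0.0057 -0.0228] 0.02382866445934196
```

Request:
step_arm(series=[{"ax": 0, "ay": 0, "az": 0, "x": 0, "y": 0, "z": 0.001, "claw": 15}, {"ax": 0, "ay": 0, "az": 0, "x": 0, "y": 0, "z": 0.002, "claw": 15}, {"ax": 0, "ay": 0, "az": 0, "x": 0, "y": 0, "z": 0.003, "claw": 15}])

```text
time_s: 14.75
tool_pos: [0.5275, 0.174, 0.0744]
tool_rot: [-180.0, 0.0, 99.3]
force: [-0.5, -0.6, -4.3]
grip_width: 0.0239
```

```bash
python3 st.py
```

```text
14.75 [0.5275 0.174  0.0744] [-179.9829    0.0023   99.2566] [-0.5086 -0.596  -4.3473] [-0.0884  0.0515  0.0373] 0.02387533085202312
```

Request:
step_arm(series=[{"ax": 0, "ay": 0, "az": 0, "x": 0, "y": 0, "z": 0.001, "claw": 15}, {"ax": 0, "ay": 0, "az": 0, "x": 0, "y": 0, "z": 0.002, "claw": 15}, {"ax": 0, "ay": 0, "az": 0, "x": 0, "y": 0, "z": 0.003, "claw": 15}])

```text
time_s: 15.05
tool_pos: [0.5276, 0.174, 0.0775]
tool_rot: [180.0, 0.0, 99.3]
force: [-0.2, -1.1, -3.4]
grip_width: 0.0235
```

```bash
python3 st.py
```

```text
15.05 [0.5276 0.174  0.0775] [179.996    0.0001  99.2548] [-0.1884 -1.1471 -3.4308] [-0.1013  0.0269  0.0291] 0.02347416089998074
```

Request:
step_arm(series=[{"ax": 0, "ay": 0, "az": 0, "x": 0, "y": 0, "z": 0.002, "claw": 15}, {"ax": 0, "ay": 0, "az": 0, "x": 0, "y": 0, "z": 0.004, "claw": 15}, {"ax": 0, "ay": 0, "az": 0, "x": 0, "y": 0, "z": 0.006, "claw": 15}])

```text
time_s: 15.35
tool_pos: [0.5277, 0.1741, 0.0837]
tool_rot: [180.0, -0.0, 99.3]
force: [-0.0, -0.1, -4.2]
grip_width: 0.0242
```

```bash
python3 st.py
```

```text
15.35 [0.5277 0.1741 0.0837] [179.9816  -0.0021  99.2531] [-0.048  -0.0553 -4.1697] [-0.0311  0.0292  0.0119] 0.024173708414400797
```

Request:
step_arm(series=[{"ax": 0, "ay": 0, "az": 0, "x": 0, "y": 0, "z": 0.002, "claw": 15}, {"ax": 0, "ay": 0, "az": 0, "x": 0, "y": 0, "z": 0.004, "claw": 15}, {"ax": 0, "ay": 0, "az": 0, "x": 0, "y": 0, "z": 0.008, "claw": 15}, {"ax": 0, "ay": 0, "az": 0, "x": 0, "y": 0, "z": 0.014, "claw": 15}])

```text
time_s: 15.75
tool_pos: [0.5274, 0.1739, 0.0975]
tool_rot: [-180.0, 0.0, 99.3]
force: [-0.6, 0.8, -4.3]
grip_width: 0.0241
```

```bash
python3 st.py;  python3 - <<'E'
from h import *
im=vision.read_camera('scene')[:,:,::-1]
cv2.imwrite('pics/scene3.png',cv2.resize(im[180:320,320:460],None,fx=4,fy=4,interpolation=2))
E
```

```text
15.75 [0.5274 0.1739 0.0975] [-179.9676    0.0131   99.2537] [-0.5798  0.787  -4.2717] [-0.069   0.0312  0.0276] 0.02408425309511678
```

View pics/scene3.png

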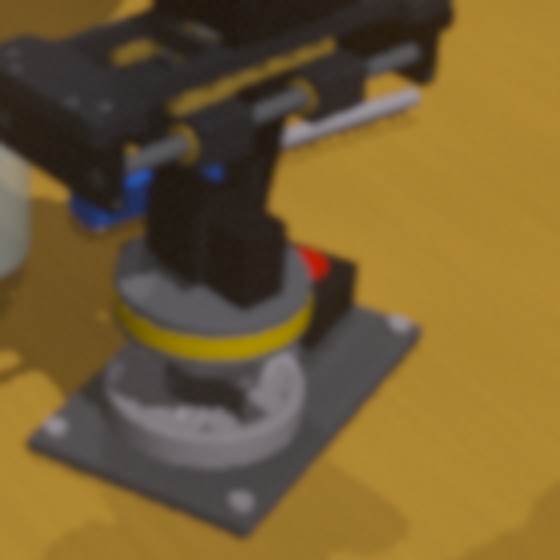

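The lamp is clear of the socket with the button still down. I'll lift and travel over the jar to a pose where the wrist camera can see the cradle ahead.

Request:
step_arm(series=[{"ax": 0, "ay": 0, "az": 0, "x": 0, "y": 0, "z": 0.025, "claw": 15}, {"ax": 0, "ay": 0, "az": 0, "x": 0, "y": 0, "z": 0.06, "claw": 15}, {"ax": 0, "ay": 0, "az": 0, "x": 0, "y": -0.01, "z": 0.095, "claw": 15}, {"ax": 0, "ay": 0, "az": 0, "x": 0, "y": -0.03, "z": 0.115, "claw": 15}, {"ax": 0, "ay": 0, "az": -1, "x": 0, "y": -0.06, "z": 0.12, "claw": 15}, {"ax": 0, "ay": 0, "az": -2, "x": 0, "y": -0.1, "z": 0.12, "claw": 15}, {"ax": 0, "ay": 0, "az": -3, "x": 0.003, "y": -0.14, "z": 0.12, "claw": 15}, {"ax": 0, "ay": 0, "az": -4, "x": 0.005, "y": -0.18, "z": 0.12, "claw": 15}, {"ax": 0, "ay": 0, "az": -5, "x": 0.007, "y": -0.22, "z": 0.12, "claw": 15}, {"ax": 0, "ay": 0, "az": -6, "x": 0.009, "y": -0.26, "z": 0.12, "claw": 15}, {"ax": 0, "ay": 0, "az": -7, "x": 0.011, "y": -0.3, "z": 0.12, "claw": 15}, {"ax": 0, "ay": 0, "az": -8, "x": 0.013, "y": -0.34, "z": 0.12, "claw": 15}])

```text
time_s: 17.0
tool_pos: [0.5405, -0.1676, 0.2179]
tool_rot: [179.9, -0.0, 91.2]
force: [0.6, -0.8, -3.5]
grip_width: 0.0237
```

Request:
step_arm(series=[{"ax": 0, "ay": 0, "az": -1, "x": 0, "y": -0.04, "z": 0, "claw": 15}, {"ax": 0, "ay": 0, "az": -1.25, "x": 0, "y": -0.08, "z": -0.005, "claw": 15}, {"ax": 0, "ay": 0, "az": -1.25, "x": 0, "y": -0.12, "z": -0.01, "claw": 15}, {"ax": 0, "ay": 0, "az": -1.25, "x": 0, "y": -0.15, "z": -0.015, "claw": 15}, {"ax": 0, "ay": 0, "az": -1.25, "x": 0, "y": -0.17, "z": -0.018, "claw": 15}, {"ax": 0, "ay": 0, "az": -1.25, "x": 0, "y": -0.181, "z": -0.018, "claw": 15}, {"ax": 0, "ay": 0, "az": -1.25, "x": 0, "y": -0.181, "z": -0.018, "claw": 15}, {"ax": 0, "ay": 0, "az": -1.25, "x": 0, "y": -0.181, "z": -0.018, "claw": 15}, {"ax": 0, "ay": 0, "az": -1.25, "x": 0, "y": -0.181, "z": -0.018, "claw": 15}])

```text
time_s: 17.9
tool_pos: [0.5415, -0.345, 0.1996]
tool_rot: [180.0, -0.1, 90.1]
force: [0.1, 0.8, -3.0]
grip_width: 0.0238
```

```bash
python3 st.py;  python3 - <<'E'
from h import *
import pickle
o=status.get_obs();pickle.dump(o,open('w4.pkl','wb'))
im=vision.read_camera('wrist')[:,:,::-1]
cv2.imwrite('pics/w4.png',im)
E
```

```text
17.9 [ 0.5415 -0.345   0.1996] [179.9534  -0.0711  90.1486] [ 0.0944  0.8202 -2.9714] [-0.0637  0.0253 -0.0069] 0.023831236145327332
```

View pics/w4.png

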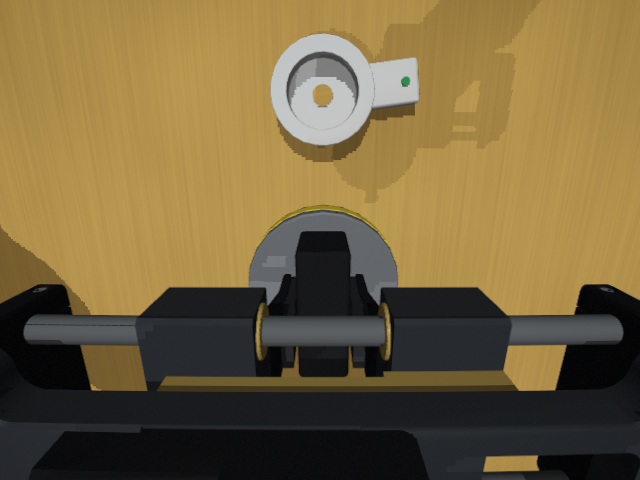

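The wrist view shows the cradle ring centred near (322,90), with its outer edge at about 271–374 by 33–146, and the held lamp disc at columns 249–397, level.

```bash
python3 - <<'E'
from h import *
import pickle
np.set_printoptions(precision=4,suppress=True)
o=pickle.load(open('w4.pkl','rb'));c=cam('wrist',o)
im=cv2.imread('pics/w4.png');hsv=cv2.cvtColor(im,cv2.COLOR_BGR2HSV)
def circ(P):
    P=np.array(P)[:,:2];A=np.c_[2*P,np.ones(len(P))];x=np.linalg.lstsq(A,(P**2).sum(1),rcond=None)[0]
    r=np.sqrt(x[2]+x[0]**2+x[1]**2);return x[:2],r,np.std(np.linalg.norm(P-x[:2],axis=1)-r)
m=((hsv[...,1]<60)&(hsv[...,2]>150)).astype(np.uint8);m[160:]=0
k=max(cv2.findContours(m,0,1)[0],key=cv2.contourArea)[:,0].astype(float)
P=np.array([onz(c,p,.028) for p in k])
ctr=P.mean(0)[:2]
ang=np.degrees(np.arctan2(k[:,1]-90,k[:,0]-322))
sel=(abs(ang)>35)&~((ang>20)&(ang<160))   # avoid box and front wall
print('outer',circ(P[sel]),sel.sum())
inner=(im[...,:].max(2)<200)
# manual edges
print('outer man',circ([onz(c,p,.028) for p in [(271,90),(283,55),(322,33),(361,56),(374,92),(322,146),(281,125),(362,126)]]))
print('inner man',circ([onz(c,p,.028) for p in [(287,90),(322,52),(358,90),(322,130)]]))
zt=o['tool_pos'][2]-.058+.044
print('disc',circ([onz(c,p,zt) for p in [(249,278),(255,250),(397,278),(391,250),(275,226),(370,226)]]), o['tool_pos'])
g=im.max(2)
print(g[90,262:296],g[90,350:384]);print(g[24:64,322]);print(g[120:156,322])
E
```

```text
outer (array([ 0.5401, -0.2228]), np.float64(0.04697151948097292), np.float64(0.0002589462928485594)) 141
outer man (array([ 0.5401, -0.2239]), np.float64(0.047112894886667395), np.float64(0.0007300934926841372))
inner man (array([ 0.5405, -0.2235]), np.float64(0.03269565782857647), np.float64(0.0003526411107126729))
disc (array([ 0.541, -0.342]), np.float64(0.04079050101204405), np.float64(0.00017818991354971313)) [ 0.5415 -0.345   0.1996]
[177 174 175 177 178 177 177 175 167 198 198 198 198 198 198 198 197 198
 198 198 198 198 198 183 117  68  78 109 126 126 126 126 163 198] [198 158 126 126 126 126  90  69 114 180 196 198 197 198 197 197 196 196
 196 196 196 195 195 191 173 192 196 196 195 195 196 196 195 196]
[175 175 175 175 175 175 175 159 157 160 194 195 195 195 195 195 195 195
 195 195 195 195 195 195 196 196 188 148  81  79  72  65  65  86 117 126
 126 126 126 126]
[197 197 197 197 198 198 198 198 198 189 196 199 199 199 199 198 197 197
 196 196 195 194 194 193 182 112  95  97 120 122 123 123 123 123 123 123]
```

Request:
step_arm(series=[{"ax": 0, "ay": 0, "az": 0, "x": 0, "y": 0.03, "z": 0, "claw": 15}, {"ax": 0, "ay": 0, "az": 0, "x": -0.001, "y": 0.065, "z": -0.01, "claw": 15}, {"ax": 0, "ay": 0, "az": 0, "x": -0.001, "y": 0.095, "z": -0.03, "claw": 15}, {"ax": 0, "ay": 0, "az": 0, "x": -0.001, "y": 0.112, "z": -0.055, "claw": 15}, {"ax": 0, "ay": 0, "az": 0, "x": -0.001, "y": 0.12, "z": -0.08, "claw": 15}, {"ax": 0, "ay": 0, "az": 0, "x": -0.001, "y": 0.12, "z": -0.095, "claw": 15}, {"ax": 0, "ay": 0, "az": 0, "x": -0.001, "y": 0.12, "z": -0.105, "claw": 15}, {"ax": 0, "ay": 0, "az": 0, "x": -0.001, "y": 0.12, "z": -0.107, "claw": 15}, {"ax": 0, "ay": 0, "az": 0, "x": -0.001, "y": 0.12, "z": -0.107, "claw": 15}, {"ax": 0, "ay": 0, "az": 0, "x": -0.001, "y": 0.12, "z": -0.107, "claw": 15}])

```text
time_s: 18.95
tool_pos: [0.5403, -0.2281, 0.0935]
tool_rot: [179.9, 0.1, 89.9]
force: [-0.1, -0.2, -3.2]
grip_width: 0.024
```

```bash
python3 st.py;  python3 - <<'E'
from h import *
im=vision.read_camera('side')[:,:,::-1];cv2.imwrite('pics/side5.png',im)
cv2.imwrite('pics/side5z.png',cv2.resize(im[320:450,270:410],None,fx=5,fy=4.6,interpolation=2))
im=vision.read_camera('scene')[:,:,::-1];cv2.imwrite('pics/scene5.png',im)
cv2.imwrite('pics/scene5z.png',cv2.resize(im[120:240,220:360],None,fx=5,fy=5,interpolation=2))
E
```

```text
18.95 [ 0.5403 -0.2281  0.0935] [179.8896   0.0502  89.9363] [-0.0677 -0.1929 -3.1828] [-0.0422 -0.0209  0.0041] 0.02400298976510069
```

View pics/side5z.png

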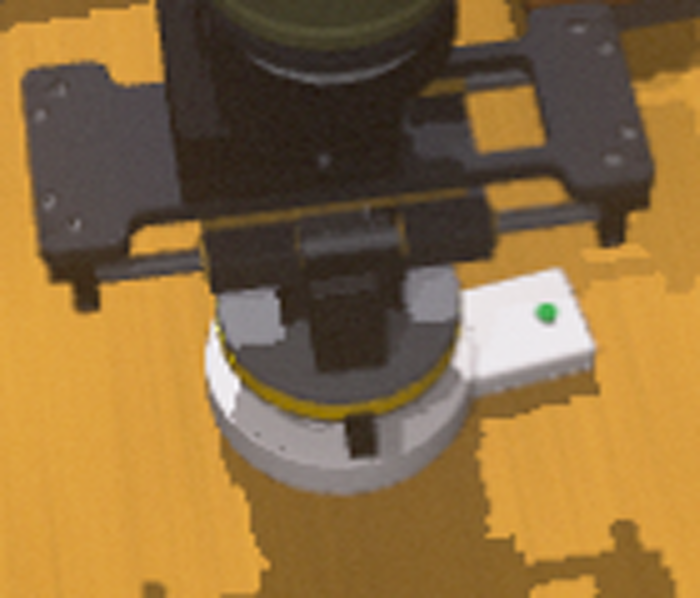

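View pics/scene5z.png

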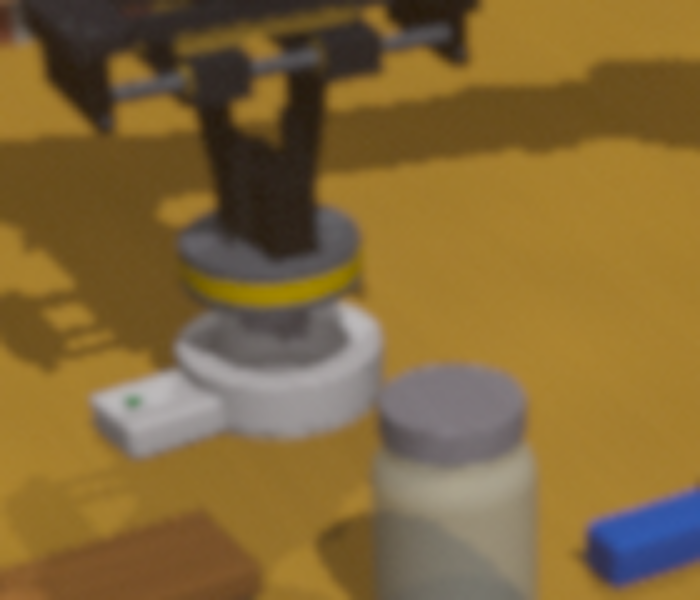

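```bash
python3 - <<'E'
from h import *
np.set_printoptions(precision=4,suppress=True)
s=cam('side');c=cam('scene')
t=np.linspace(0,2*np.pi,361)
def ext(cc,ctr,r,z):
    p=proj(cc,np.c_[ctr[0]+r*np.cos(t),ctr[1]+r*np.sin(t),np.full(361,z)]);return p.min(0),p.max(0)
def ctr(cc,u,z):return
# side: disc yellow ring extremes L 215,R 461 ; cradle outer L 206,R 472(at top rim)
zd=.0935-.058
for nm,cc,off,sx,dl,cl in [('side',s,(270,320),5,(217,461),(206,470)),('scene',c,(220,120),5,(177,361),(174,383))]:
    f=lambda x:off[0]+(x+.5)/sx-.5
    print(nm,'disc meas mid',np.mean([f(x) for x in dl]),'pred',[np.mean([a[0] for a in ext(cc,(.5403,y),.042,zd+.033)]) for y in(-.2281,-.2261)],
     'cradle meas',np.mean([f(x) for x in cl]),'pred',[np.mean([a[0] for a in ext(cc,q,.048,.026)]) for q in((.5403,-.2232),(.5412,-.2275))])
E
```

```text
side disc meas mid 337.4 pred [np.float64(336.9160435392987), np.float64(336.7465051571206)] cradle meas 337.20000000000005 pred [np.float64(336.8392302231306), np.float64(337.694545830876)]
scene disc meas mid 273.4 pred [np.float64(272.990290270562), np.float64(273.3283956077653)] cradle meas 275.3 pred [np.float64(274.9147096028215), np.float64(273.84520871477815)]
```

Both views agree the lamp needs about 3 mm in +y. Correct this and descend.

Request:
step_arm(series=[{"ax": 0, "ay": 0, "az": 0, "x": 0, "y": 0.003, "z": 0, "claw": 15}, {"ax": 0, "ay": 0, "az": 0, "x": 0, "y": 0.003, "z": -0.005, "claw": 15}, {"ax": 0, "ay": 0, "az": 0, "x": 0, "y": 0.003, "z": -0.01, "claw": 15}, {"ax": 0, "ay": 0, "az": 0, "x": 0, "y": 0.003, "z": -0.015, "claw": 15}, {"ax": 0, "ay": 0, "az": 0, "x": 0, "y": 0.003, "z": -0.019, "claw": 15}, {"ax": 0, "ay": 0, "az": 0, "x": 0, "y": 0.003, "z": -0.023, "claw": 15}, {"ax": 0, "ay": 0, "az": 0, "x": 0, "y": 0.003, "z": -0.025, "claw": 15}, {"ax": 0, "ay": 0, "az": 0, "x": 0, "y": 0.003, "z": -0.025, "claw": 15}])

```text
time_s: 19.85
tool_pos: [0.5393, -0.224, 0.0669]
tool_rot: [-180.0, -0.0, 90.0]
force: [-0.0, -0.3, -3.4]
grip_width: 0.024
```

```bash
python3 st.py
```

```text
19.85 [ 0.5393 -0.224   0.0669] [-179.9597   -0.0045   89.9978] [-0.029  -0.2508 -3.4268] [-0.1026  0.0455  0.0324] 0.02403551570639689
```

Request:
step_arm(series=[{"ax": 0, "ay": 0, "az": 0, "x": 0.001, "y": -0.0005, "z": -0.001, "claw": 15}, {"ax": 0, "ay": 0, "az": 0, "x": 0.001, "y": -0.0005, "z": -0.002, "claw": 15}, {"ax": 0, "ay": 0, "az": 0, "x": 0.001, "y": -0.0005, "z": -0.003, "claw": 15}, {"ax": 0, "ay": 0, "az": 0, "x": 0.001, "y": -0.0005, "z": -0.003, "claw": 15}])

```text
time_s: 20.25
tool_pos: [0.5406, -0.2245, 0.0643]
tool_rot: [-180.0, -0.0, 90.0]
force: [-1.1, -0.3, -4.1]
grip_width: 0.0237
```

Request:
step_arm(series=[{"ax": 0, "ay": 0, "az": 0, "x": 0, "y": 0, "z": -0.0005, "claw": 15}, {"ax": 0, "ay": 0, "az": 0, "x": 0, "y": 0, "z": -0.001, "claw": 15}, {"ax": 0, "ay": 0, "az": 0, "x": 0, "y": 0, "z": -0.001, "claw": 15}])

```text
time_s: 20.55
tool_pos: [0.5407, -0.2245, 0.0636]
tool_rot: [180.0, 0.0, 90.0]
force: [-0.2, -0.8, -2.6]
grip_width: 0.0235
```

```bash
python3 st.py
```

```text
20.55 [ 0.5407 -0.2245  0.0636] [179.9874   0.0021  90.0023] [-0.2106 -0.7919 -2.6285] [0.0001 0.1764 0.0013] 0.02351825662599095
```

Request:
step_arm(series=[{"ax": 0, "ay": 0, "az": 0, "x": 0, "y": 0, "z": -0.0006, "claw": 15}, {"ax": 0, "ay": 0, "az": 0, "x": 0, "y": 0, "z": -0.0006, "claw": 15}])

```text
time_s: 20.75
tool_pos: [0.5407, -0.2246, 0.0631]
tool_rot: [180.0, 0.0, 90.0]
force: [-1.0, -0.4, -0.9]
grip_width: 0.0239
```

```bash
python3 st.py
```

```text
20.75 [ 0.5407 -0.2246  0.0631] [179.9827   0.0013  89.9968] [-1.0276 -0.4032 -0.9431] [ 0.0556  0.3484 -0.0101] 0.023906745223040538
```

Request:
step_arm(series=[{"ax": 0, "ay": 0, "az": 0, "x": 0, "y": 0, "z": -0.0006, "claw": 15}, {"ax": 0, "ay": 0, "az": 0, "x": 0, "y": 0, "z": -0.0006, "claw": 15}])

```text
time_s: 20.95
tool_pos: [0.5407, -0.2246, 0.0625]
tool_rot: [180.0, 0.0, 90.0]
force: [-1.1, 0.9, 1.1]
grip_width: 0.024
```

```bash
python3 st.py
```

```text
20.95 [ 0.5407 -0.2246  0.0625] [179.9794   0.0009  89.9955] [-1.0895  0.8576  1.0535] [0.0914 0.4512 0.0256] 0.024027433848925025
```

The cradle now carries the lamp's weight, since the wrist force moved from about -3.5 to +1 N. Release and withdraw.

Request:
step_arm(series=[{"ax": 0, "ay": 0, "az": 0, "x": 0, "y": 0, "z": 0, "claw": 15}, {"ax": 0, "ay": 0, "az": 0, "x": 0, "y": 0, "z": 0, "claw": 35}, {"ax": 0, "ay": 0, "az": 0, "x": 0, "y": 0, "z": 0, "claw": 55}, {"ax": 0, "ay": 0, "az": 0, "x": 0, "y": 0, "z": 0, "claw": 70}, {"ax": 0, "ay": 0, "az": 0, "x": 0, "y": 0, "z": 0, "claw": 70}, {"ax": 0, "ay": 0, "az": 0, "x": 0, "y": 0, "z": 0.005, "claw": 70}, {"ax": 0, "ay": 0, "az": 0, "x": 0, "y": 0, "z": 0.02, "claw": 70}], squeeze=4)

```text
time_s: 21.65
tool_pos: [0.5395, -0.2241, 0.0816]
tool_rot: [-179.8, -0.0, 90.0]
force: [-0.3, 0.0, 0.1]
grip_width: 0.0584
```

```bash
python3 st.py
```

```text
21.65 [ 0.5395 -0.2241  0.0816] [-179.8362   -0.0342   90.0017] [-0.2923  0.0135  0.0528] [-0.0532  0.0785 -0.0752] 0.05837832535343393
```

Free. Retreat up and back (-y) so the wrist camera can see the seated lamp.

Request:
step_arm(series=[{"ax": 0, "ay": 0, "az": 0, "x": 0, "y": 0, "z": 0.04, "claw": 70}, {"ax": 0, "ay": 0, "az": 0, "x": 0, "y": 0, "z": 0.08, "claw": 70}, {"ax": 0, "ay": 0, "az": 0, "x": 0, "y": -0.03, "z": 0.12, "claw": 70}, {"ax": 0, "ay": 0, "az": 0, "x": 0, "y": -0.06, "z": 0.12, "claw": 70}, {"ax": 0, "ay": 0, "az": 0, "x": 0, "y": -0.09, "z": 0.12, "claw": 70}, {"ax": 0, "ay": 0, "az": 0, "x": 0, "y": -0.12, "z": 0.12, "claw": 70}, {"ax": 0, "ay": 0, "az": 0, "x": 0, "y": -0.12, "z": 0.12, "claw": 70}, {"ax": 0, "ay": 0, "az": 0, "x": 0, "y": -0.12, "z": 0.12, "claw": 70}, {"ax": 0, "ay": 0, "az": 0, "x": 0, "y": -0.12, "z": 0.12, "claw": 70}])

```text
time_s: 22.55
tool_pos: [0.5412, -0.3431, 0.2027]
tool_rot: [180.0, -0.0, 90.1]
force: [0.1, 0.7, -0.1]
grip_width: 0.0614
```

```bash
python3 st.py;  python3 - <<'E'
from h import *
import pickle
pickle.dump(status.get_obs(),open('w6.pkl','wb'))
im=vision.read_camera('wrist')[:,:,::-1];cv2.imwrite('pics/w6.png',im)
im=vision.read_camera('side')[:,:,::-1];cv2.imwrite('pics/side6.png',im)
im=vision.read_camera('scene')[:,:,::-1];cv2.imwrite('pics/scene6.png',im)
cv2.imwrite('pics/scene6z.png',cv2.resize(im[140:320,230:450],None,fx=3.6,fy=3.3,interpolation=2))
E
```

```text
22.55 [ 0.5412 -0.3431  0.2027] [179.9539  -0.0493  90.0866] [ 0.0917  0.7264 -0.0943] [-0.0611  0.0902 -0.001 ] 0.06143114062492657
```

View pics/w6.png

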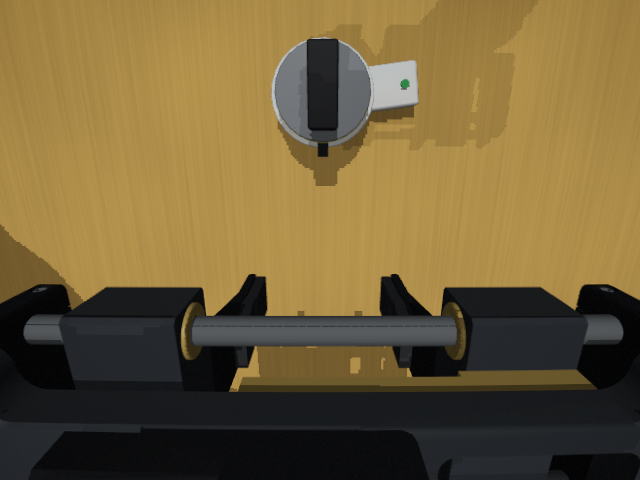

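View pics/side6.png

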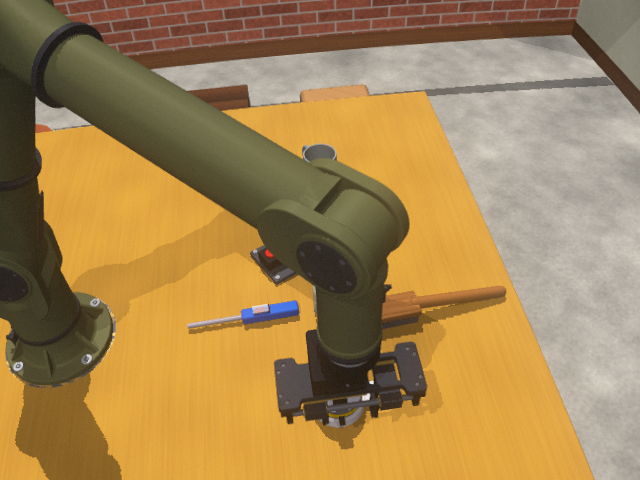

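View pics/scene6z.png

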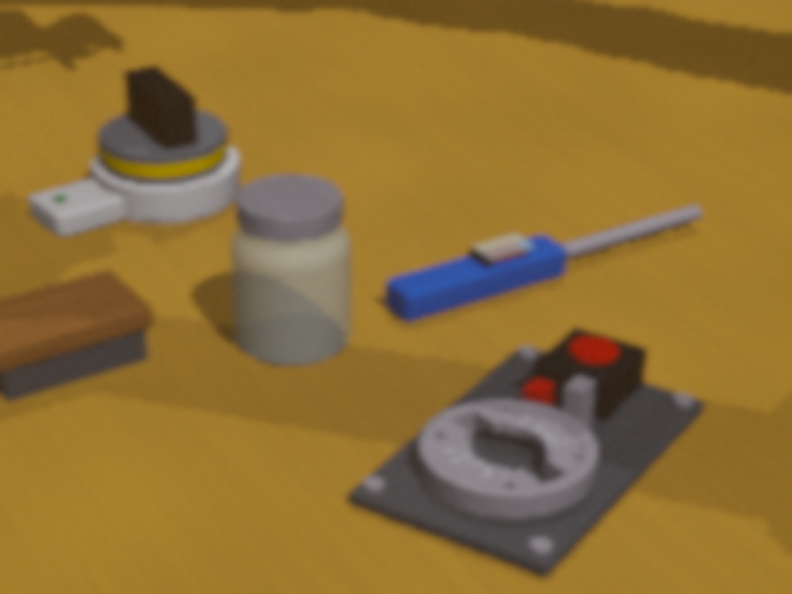

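The lamp sits level in the cradle, the button is down, and nothing else has moved. One numerical check of the centring before handing in.

```bash
python3 - <<'E'
from h import *
import pickle
np.set_printoptions(precision=4,suppress=True)
c=cam('wrist',pickle.load(open('w6.pkl','rb')));s=cam('scene')
print('bar top ctr',np.mean([onz(c,p,.085) for p in [(307.5,39),(338.5,39),(308.5,128),(337,128)]],0))
im=cv2.imread('pics/scene6.png')
hsv=cv2.cvtColor(im,cv2.COLOR_BGR2HSV)
m=((hsv[...,0]>24)&(hsv[...,0]<34)&(hsv[...,1]>200)).astype(np.uint8);m[:160]=0;m[210:]=0;m[:,320:]=0
ys,xs=np.where(m);print('yellow',xs.min(),xs.max(),ys.min(),ys.max(),len(xs))
t=np.linspace(0,6.283,361)
for q in [(.5403,-.2232),(.5403,-.2280),(.5403,-.2185)]:
    p=proj(s,np.c_[q[0]+.042*np.cos(t),q[1]+.042*np.sin(t),np.full(361,.038)]);print(q,p[:,0].min(),p[:,0].max())
E
python3 - <<'E'
import cv2
a=cv2.imread('pics/w6.png')
cv2.imwrite('pics/w6z.png',cv2.resize(a[25:165,255:430],None,fx=4,fy=4,interpolation=2))
E
```

```text
bar top ctr [ 0.5406 -0.224   0.085 ]
yellow 264 290 187 192 53
(0.5403, -0.2232) 256.6194324012009 292.6197681751255
(0.5403, -0.228) 255.86902698822064 291.7628937808356
(0.5403, -0.2185) 257.3586700871064 293.4639002146646
```

View pics/w6z.png

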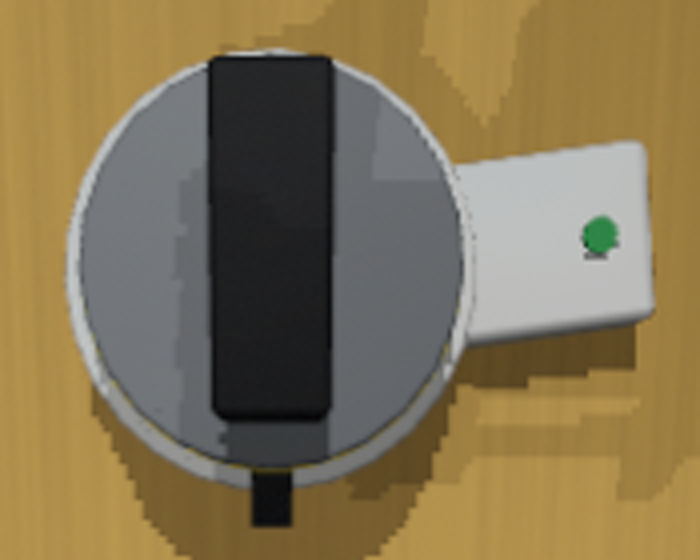

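The lamp centre measures (0.5406, -0.2240) against the cradle's (0.5403, -0.2232), about 1 mm off. Handing in.

```bash
python3 - <<'E'
from cell import workorder,status
print(workorder.sign_off()); print(status.get_obs()['time_s'])
E
```

```text
the job is handed in; nothing more can be done
None
the job is handed in; nothing more can be done
```

The lamp is off the mount and seated in the charging cradle, and I handed the job in at about 22.7 s of the 72 s allowed. The hand-in returns no verdict, so what follows is from my own checks.

- **Button:** I pushed it down until it met its bottom stop, at about 12 N. It was still down in the last picture.
- **Turn:** The lamp went about 71° (1.24 rad) anticlockwise before I felt the sprung stop. About 2° before that, a one-sided side force of about 4 N built up. I cleared it by moving the tool about 1 mm sideways, after which the stop showed as a torque alone. I eased off 1.4° before lifting.
- **Lift:** The wrist carried about 4 N on the way up, roughly the lamp's weight, and nothing caught.
- **Cradle:** I lowered the lamp until the cradle took its weight, then let go. The last wrist picture puts the lamp about 1 mm from the cradle's centre. It looks level and the gripper is clear.

Two measurements disagreed. The side camera put the cradle about 4 mm from where the wrist camera did, and I used the wrist figure because the scene camera agreed with it better. In the final scene picture, my colour mask caught only part of the lamp's yellow band, so that check of the centring was inconclusive.

The jar, grill brush and lighter looked unmoved by eye. The arm mostly hid the mug in the final side picture, but nothing went near it.

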